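# Empty a deburred housing and clamp it for its leak test

## Robot

A 6-joint arm with a two-finger parallel gripper is mounted at the origin on the work surface. World frame = base frame: x ahead of the robot, y to its left, z up, the work surface at z = 0. Lengths are in m, angles in rad, forces in N, time in s.
With the tool pointing down it reaches from about 0.3 to 0.775 m from the base axis. Payload 14.6 kg.
Tool frame: the origin (TCP) lies at the very end of the fingers, on their centre line; the grasp point (between the pads) lies 19 mm behind it; z points along the fingers, y is the direction in which the jaws open and shut (so a half turn about z gives the same grasp; the last joint's range is limited). The gripper opens to 94 mm and grips with 3 to 60 N. Pads are 16 mm wide; open, the fingers measure 119 mm over their backs; the gripper's body (75 mm by 177 mm) begins 78 mm behind the grasp point.
Start: joints at [1.093, 0.3, 1.521, -0, 1.321, -0.067], TCP at [0.22, 0.504, 0.205] pointing down, gripper open.
Joint ranges: [-3.03, 3.03], [-0.79, 2.21], [0.23, 2.52], [-1.04, 4.18], [0, 3.07], [-2.55, 2.55]. Speed limits (rad/s): [2.22, 2.22, 2.57, 3.14, 3.14, 3.14].

## Interface

Orientations are given as [roll, pitch, yaw] about the fixed x, y, z axes, in that order (R = Rz(yaw) Ry(pitch) Rx(roll)).
In Python, from station import ctrl, eyes gives the robot as it stands.
- The arm moves only by the tool jog_arm, never from a script. Its argument "moves" is a list of rows, each a list of 3 entries, a list of its own where there are three numbers: the shift along the world's x, y, z in mm, then the turn, a rotation vector about the world's x, y, z in units of 5 degrees (1.0 is 5 degrees), then the finger opening in mm, from 0 to 94. In form: [[[tx, ty, tz], [wx, wy, wz], jaw], ...]. A call has 1 to 5 rows; each row is the pose to reach, as a shift and turn from the pose commanded when the call began; what a row does not reach only later rows make up. A row lasts 1/12 s, in which the tool goes at most 41.7 mm and 7.16 degrees, less where a joint would pass 70% of its speed; a pose out of reach is approached as far as the arm can. A call with a gripper value outside its range is refused whole. The fingers move at their own pace and stop on an object; "squeeze" is the grip in N (left out, the last holds). Time passes only in rows, so rows that repeat a pose let the fingers close. It gives the time, the measured TCP pose, the force and the opening at its end, in the units of the state.
- ctrl.get_obs(): the state, without advancing time (a new reading comes with each control period).
- eyes.camera(name): name is "scene" or "top" or "wrist"; returns a dict with "frame" (384x512x3 uint8, red, green, blue), "vertical_fov" (degrees; the focal length in pixels is half the picture's height over the tangent of half this angle, whatever the lens; pixels are square), "cx", "cy" (the principal point, pixels), "eye" and "attitude" of the camera in the world; the wrist camera has in their place "hand_eye" (4x4, takes a point from camera to tool coordinates, whose origin is the TCP and whose axes are the flange's). Camera axes: x right, y down, z forward; pixel columns grow to the right and rows downward; lengths in m; the calibration is good to about 2 mm. A picture is of the moment at which its call begins: read the wrist's pose just before it. There is no depth.
- ctrl.hand_in(): hands the job in, once; it reports no verdict.
The state is a dict: "time_s": time; "qpos": joint angles; "joint_vel": joint speeds; "tau": joint torques, N m; "ee_pos": TCP position; "eef_rot": TCP orientation; "force": force on the tool from outside, world axes, zero at the start; "moment": the same for the moment, N m; "grip_width": finger opening in m.
Only numpy, scipy, OpenCV 4.12 (cv2) and the standard library are available. Lean on these libraries where they do the work, as an engineer would, in place of code of your own. Each camera call takes 0.05 s, during which the arm holds its last target.

## Task

The cast aluminium housing on the bench came out of the tumbler with green media chips in it: tip it over the grey tray so that every chip ends up in the tray. Then stand it upright, mouth up, centred on the round rubber seat of the blue screw clamp, let go, and wind the crank clockwise until the round orange tab pops well out of the crank's hub; stop there, since over-tightening spoils the part. Leave the other things on the bench where they are.

Things in the scene. Friction and masses are not known exactly. Their poses are not given: they have to be found in the camera images.
- housing_mid (a point): Centre of the housing, half-way up: an open round cup of bare aluminium, 80 mm tall, outside diameter 48 mm at the foot widening evenly to 57 mm at the rim, wall 4 mm, floor 5 mm, 0.2 to 0.33 kg. z runs from the foot to the open mouth; a round spigot sticks out level towards -x. It starts upright on the bench with the chips in its lower half, which lie loose and slide out once it is tipped 20 degrees or more past level.
- spigot (a point): Grip point on the housing's inlet spigot, a level round bar of 20 mm diameter that sticks out of the cup's side by 48 mm (to 74 mm from the cup's axis). The point is 54 mm from the cup's axis (towards -x) and 36 mm above the foot; the axes are the housing's.
- tray: Fixed open grey plastic media tray, 220 mm (its x) by 170 mm (its y), 50 mm tall, walls and floor 4 mm thick; the origin is at the centre of its underside.
- seat (a point): Centre of the top of the clamp's flat, round, black rubber seat (70 mm diameter), 30 mm above the bench. The vertical screw axis passes through it. Its axes are the clamp's.
- crank_hub (a point): Centre of the top face of the crank's hub (34 mm diameter), on the screw axis, 226 mm above the seat when the crank joint reads 0; it sinks 8 mm per turn. The crank arm lies below this height; only the grip and the tab stand above it.
- crank_grip (a point): Middle of the crank's upright black grip: a round knob, 21 mm diameter, 40 mm tall (22 mm of it below this point, 18 mm above), that spins freely on the end of the crank arm, 45 mm from the screw axis. Its foot is about level with the top of the hub.
- crank (a joint): Turn of the crank in rad, growing as it turns clockwise seen from above, which lowers the pad by 8 mm per turn. It starts anywhere from 0 to 3.1 and stays where it is left. From the start, 1.5 to 2 turns bring the pad onto a seated housing. It takes about 4 N at the grip, 7 N when tight.
- tab (a joint): How far the orange tab (round, 13 mm diameter, in the middle of the crank's hub) stands out, in m: 0 until the pad presses the housing with 60 N, then it rises 3.2 mm for each further rad of crank. From 0.007 it counts as popped out. At 0.015 the spring inside is solid: turning on squeezes the housing too hard.
- clamp: Blue C-frame clamp, fixed; origin on the bench under the screw axis. Base 150 mm wide (y), x from -75 to +125 mm, 18 mm thick. A column, 62 mm wide, stands at x +75 to +120 mm and carries an arm (its round boss 54 mm diameter, 168 to 212 mm above the bench) over the seat. The other three sides are open: load from one of them with the tool tilted, since there is no room from straight above.
- pad: The screw's round pressure pad, 68 mm diameter, 10 mm thick; origin at the centre of its underside, 96 mm above the seat when the crank joint reads 0 (16 mm above the rim of a seated housing). It does not turn with the screw.
- chip0: Media chip 1 of 5: slippery green ceramic cylinder, 15.6 mm diameter, 14 mm long; the origin is its centre. At the start inside the housing.
- chip1: Media chip 2 of 5: slippery green ceramic cylinder, 15.6 mm diameter, 14 mm long; the origin is its centre. At the start inside the housing.
- chip2: Media chip 3 of 5: slippery green ceramic cylinder, 15.6 mm diameter, 14 mm long; the origin is its centre. At the start inside the housing.
- chip3: Media chip 4 of 5: slippery green ceramic cylinder, 15.6 mm diameter, 14 mm long; the origin is its centre. At the start inside the housing.
- chip4: Media chip 5 of 5: slippery green ceramic cylinder, 15.6 mm diameter, 14 mm long; the origin is its centre. At the start inside the housing.
- spanner: Steel spanner lying in front; a bystander, not to be moved. The origin is at its underside.
- screwdriver: Screwdriver with an orange handle, lying in front; a bystander, not to be moved. The origin is at its underside.
- tape: Yellow tape roll, 96 mm across, 24 mm tall; a bystander, not to be moved. The origin is at its underside.
- aerosol: Spray can, 58 mm diameter, 160 mm tall; a bystander, not to be moved. The origin is at its underside.
- seal_jar: Glass jar, 64 mm diameter, 75 mm tall; a bystander, not to be moved. The origin is at its underside.
- capped_part: Finished dark housing with a red cap, 62 mm diameter, 108 mm tall; a bystander, not to be moved. The origin is at its underside.
- carton: Small cardboard carton, 70 by 80 by 50 mm; a bystander, not to be moved. The origin is at its underside.

How it is judged:
By the outcome, as a careful person would: the job done as asked, in the order asked, and still so for the second after the job is handed in, with the robot touching nothing.
It also fails if it takes over 72 s, if anything falls off the work surface, if the arm or the gripper's body presses on something with over 40 N, if the wrist force passes 120 N, or if a joint passes its speed limit or range.

## Working session

There is one attempt and no reset: what is moved stays moved. The work goes in short steps, Python scripts to look and compute and a tool call to move; the robot and the scene stay as the last step left them, time stands still between calls to the robot, and variables do not carry over. Pictures are saved under pics/ and viewed, and the job is handed in when it is done.

Besides the shell and the picture viewer there is one more tool, called after "Emit:" by a JSON object that holds its "method" and its "body", one argument or row to a line. jog_arm: Moves the arm, as the interface text tells. Its arguments: {"type":"object","properties":{"moves":{"type":"array","items":{"type":"array"}},"squeeze":{"type":"number"}},"required":["moves"]}

```bash
ls; mkdir -p pics; python3 - <<'E'
from station import ctrl, eyes
import cv2
print(ctrl.get_obs())
for n in ["scene","top","wrist"]:
    c=eyes.camera(n)
    print(n,{k:v for k,v in c.items() if k!="frame"})
    cv2.imwrite(f"pics/{n}0.png",c["frame"][:,:,::-1])
E
```

```text
pics
{'time_s': 0.0, 'qpos': array([ 1.09344869e+00,  3.00478236e-01,  1.52161477e+00, -1.86117275e-05,
        1.32069563e+00, -6.65944208e-02]), 'joint_vel': array([-9.54747850e-04,  4.14222140e-05, -2.69421233e-05, -3.65707434e-04,
       -2.95503572e-03,  2.01864809e-04]), 'tau': array([-1.48707895e-03, -5.31819069e+01, -3.52727044e+01,  7.07728160e-02,
        2.44903058e-02, -1.03759503e-04]), 'ee_pos': array([0.219492  , 0.50400305, 0.20486817]), 'eef_rot': array([-3.14039812e+00, -6.15995688e-05,  2.73084402e+00]), 'force': array([-0.52884712,  0.32635242,  0.768824  ]), 'moment': array([ 0.01265905, -0.00609167,  0.01464027]), 'grip_width': 0.09408127556039117}
scene {'vertical_fov': 54.650371240373275, 'cx': 253.14006017980697, 'cy': 195.7327473088755, 'eye': array([ 1.21117445, -0.0458271 ,  1.30317844]), 'attitude': array([-2.60513508,  0.01045943,  1.37098037])}
top {'vertical_fov': 42.817062415341816, 'cx': 254.87834911213767, 'cy': 190.55977519702836, 'eye': array([0.27406362, 0.06765335, 1.43906647]), 'attitude': array([-2.91320007,  0.00547699, -1.59216903])}
wrist {'vertical_fov': 71.38440746042768, 'cx': 257.5653303332148, 'cy': 191.4110261269967, 'hand_eye': array([[ 6.90952481e-04, -9.65103554e-01, -2.61867625e-01,
         7.64837379e-02],
       [ 9.99999242e-01,  9.33809717e-04, -8.02967223e-04,
        -1.24081265e-03],
       [ 1.01948105e-03, -2.61866872e-01,  9.65103467e-01,
        -1.79022868e-01],
       [ 0.00000000e+00,  0.00000000e+00,  0.00000000e+00,
         1.00000000e+00]])}
```

View pics/scene0.png

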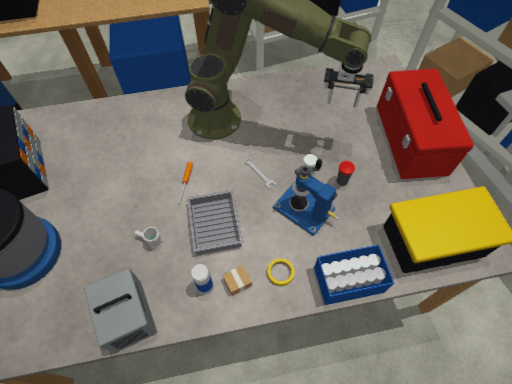

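View pics/top0.png

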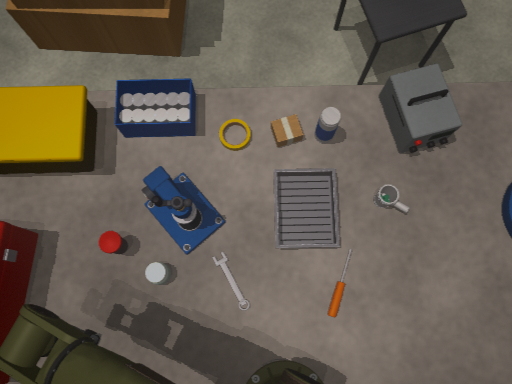

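View pics/wrist0.png

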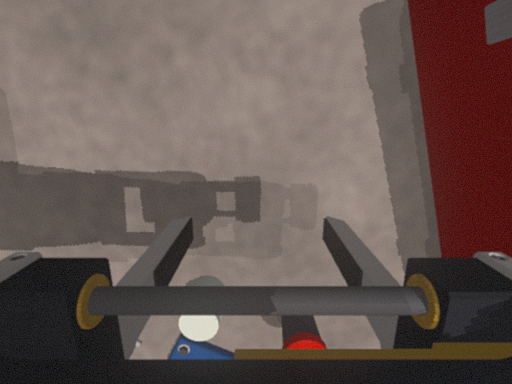

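```bash
cat > h.py <<'E'
import numpy as np, cv2
from scipy.spatial.transform import Rotation as R
from station import ctrl, eyes
def cam(n):
    o=ctrl.get_obs(); c=eyes.camera(n); f=192/np.tan(np.radians(c["vertical_fov"])/2)
    K=np.array([[f,0,c["cx"]],[0,f,c["cy"]],[0,0,1]])
    if n=="wrist":
        T=np.eye(4); T[:3,:3]=R.from_euler('xyz',o["eef_rot"]).as_matrix(); T[:3,3]=o["ee_pos"]
        T=T@c["hand_eye"]
    else:
        T=np.eye(4); T[:3,:3]=R.from_euler('xyz',c["attitude"]).as_matrix(); T[:3,3]=c["eye"]
    return dict(K=K,T=T,im=c["frame"][:,:,::-1].copy())
def proj(c,P):
    P=np.atleast_2d(P); q=(P-c["T"][:3,3])@c["T"][:3,:3]; q=q@c["K"].T
    return q[:,:2]/q[:,2:]
def back(c,uv,z):
    d=c["T"][:3,:3]@np.linalg.solve(c["K"],[uv[0],uv[1],1]); e=c["T"][:3,3]
    return e+d*(z-e[2])/d[2]
def crop(c,x0,y0,w,h,s,fn):
    im=cv2.resize(c["im"][y0:y0+h,x0:x0+w],None,fx=s,fy=s,interpolation=cv2.INTER_CUBIC); cv2.imwrite(fn,im)
E
python3 - <<'E'
from h import *
t=cam("top"); s=cam("scene")
import pickle; pickle.dump((t,s),open("c0.pkl","wb"))
crop(t,130,150,130,110,6,"pics/t_clamp.png")
crop(t,265,155,150,110,5,"pics/t_tray.png")
crop(s,260,150,100,90,6,"pics/s_clamp.png")
crop(s,120,180,130,80,6,"pics/s_hous.png")
for n,uv in dict(hous=(388,195),sp=(406,210),tray=(308,208),seat=(190,215)).items(): print(n,back(t,uv,0.04))
print(back(s,(150,236),0.04))
E
```

```text
hous [ 0.57723963 -0.32030609  0.04      ]
sp [ 0.5315475  -0.36874573  0.04      ]
tray [ 0.54382795 -0.08492627  0.04      ]
seat [0.53084111 0.25812784 0.04      ]
[ 0.5648357  -0.32069913  0.04      ]
```

View pics/t_clamp.png

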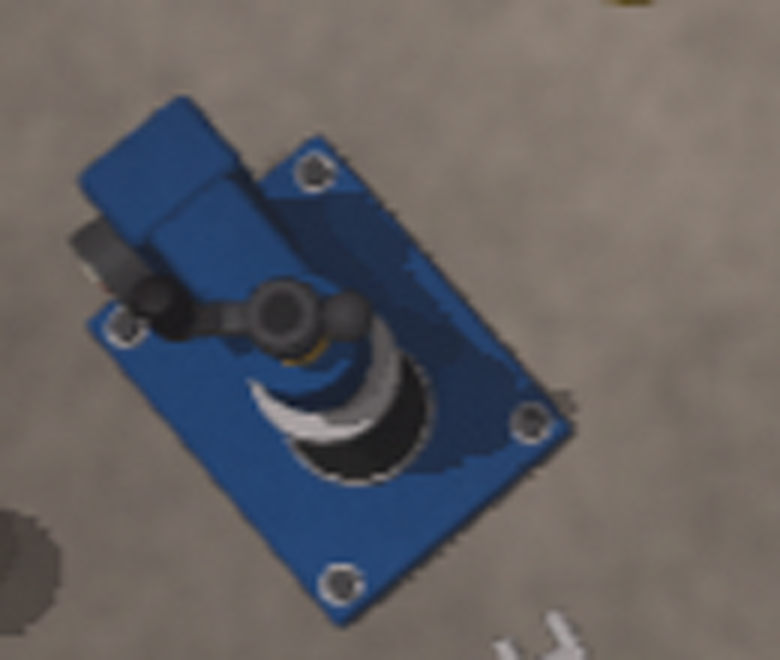

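View pics/t_tray.png

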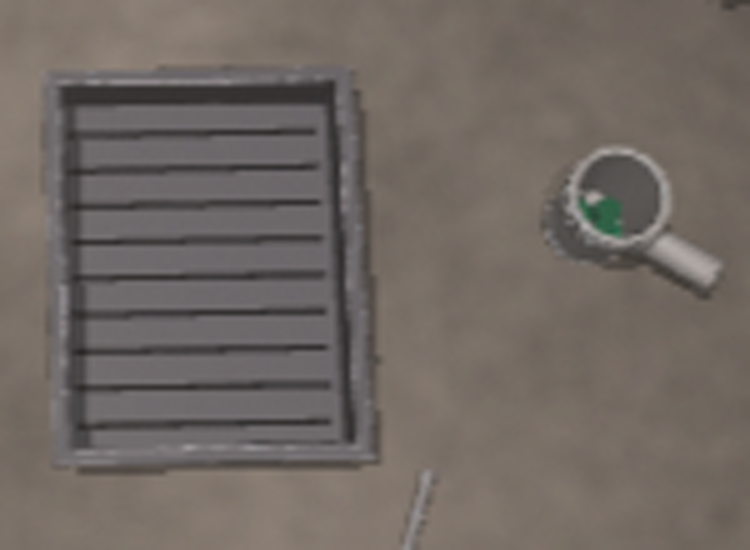

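View pics/s_clamp.png

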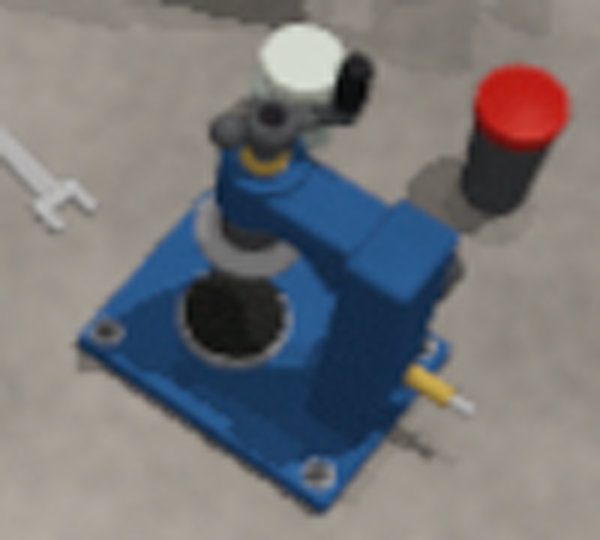

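View pics/s_hous.png

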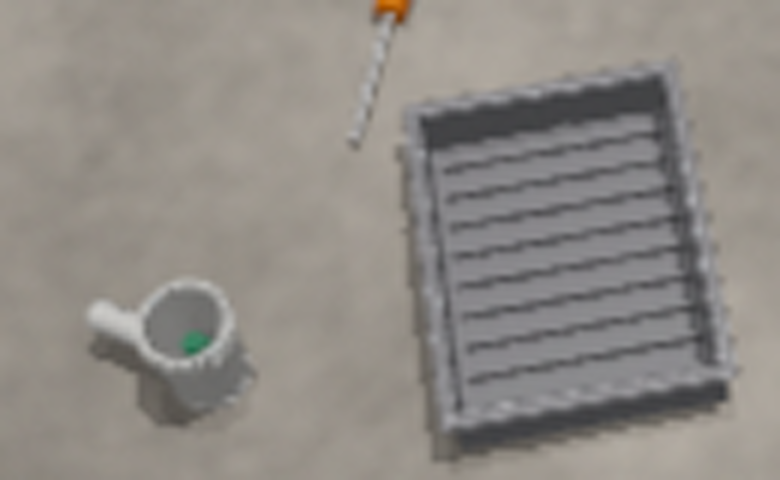

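```bash
cat > fit.py <<'E'
from h import *
import pickle
from scipy.optimize import least_squares
t,s=pickle.load(open("c0.pkl","rb"))
def P(c,o,sc,l): return [(c,(o[0]+u/sc,o[1]+v/sc),p) for (u,v),p in l]
# clamp: pts
tc=lambda l:P(t,(130-.42,150-.42),6,l); sc=lambda l:P(s,(260-.42,150-.42),6,l)
obs=tc([((320,137),(.125,-.075,.018)),((572,430),(-.075,-.075,.018)),((342,625),(-.075,.075,.018)),((90,322),(.125,.075,.018))])
obs+=sc([((80,342),(-.075,-.075,.018)),((322,500),(.125,-.075,.018)),((235,312),(0,0,.03))])
def w(p,q): 
    c_,s_=np.cos(p[2]),np.sin(p[2]); return np.array([p[0]+c_*q[0]-s_*q[1],p[1]+s_*q[0]+c_*q[1],q[2]])
def res(p,obs): return np.concatenate([proj(c,w(p,q))[0]-uv for c,uv,q in obs])
r=least_squares(res,[.53,.26,.9],args=(obs,)); print("clamp",r.x,np.degrees(r.x[2]),r.fun.reshape(-1,2).round(1).tolist())
# housing: rim centre each cam, z .08 ; spigot end
th=lambda u,v:(265-.4+u/5,155-.4+v/5); sh=lambda u,v:(120-.42+u/6,180-.42+v/6)
rim=[(t,th(619,198),.08),(s,sh(186,322),.08)]
for c,uv,z in rim: print("rim",back(c,uv,z))
for c,uv in ((t,th(712,275)),(s,sh(98,316))): print("spig tip",back(c,uv,.036))
for c,uv in ((t,th(655,235)),(s,sh(140,340))): print("spig root",back(c,uv,.036))
tr=P(t,(264.6,154.6),5,[((45,70),(0,0,.05)),((352,68),(0,0,.05)),((378,460),(0,0,.05)),((55,464),(0,0,.05))])
for c,uv,q in tr: print("tray",back(c,uv,.05))
for uv in ((404,108),(672,65),(735,372),(445,430)): print("trayS",back(s,sh(*uv),.05))
# crank: hub, grip
o=lambda u,v:(130-.42+u/6,150-.42+v/6); q=lambda u,v:(260-.42+u/6,150-.42+v/6)
for c,uv,z in ((t,o(283,313),.25),(s,q(271,113),.25),(t,o(162,305),.29),(s,q(355,70),.29)): print(back(c,uv,z))
E
python3 fit.py
```

```text
clamp [0.5254795  0.26153684 0.69630401] 39.89528119636319 [[-0.2, -1.3], [0.8, -0.7], [-0.3, 0.5], [-1.0, 0.0], [-1.3, -1.6], [0.4, 0.6], [-0.4, -0.9]]
rim [ 0.57086996 -0.3105409   0.08      ]
rim [ 0.57472528 -0.30928491  0.08      ]
spig tip [ 0.53340058 -0.37300575  0.036     ]
spig tip [ 0.53641272 -0.37271826  0.036     ]
spig root [ 0.55788326 -0.34194362  0.036     ]
spig root [ 0.55840551 -0.3476564   0.036     ]
tray [0.66211385 0.01187185 0.05      ]
tray [ 0.65919877 -0.16863833  0.05      ]
tray [ 0.42855305 -0.16990006  0.05      ]
tray [0.43031283 0.01316285 0.05      ]
trayS [ 0.43332219 -0.16661647  0.05      ]
trayS [0.43669704 0.01052118 0.05      ]
trayS [0.66109152 0.01093207 0.05      ]
trayS [ 0.6628486 -0.1669397  0.05     ]
[0.52643293 0.26273619 0.25      ]
[0.52428038 0.263303   0.25      ]
[0.52230464 0.30466353 0.29      ]
[0.53179486 0.30520651 0.29      ]
```

```bash
cat >> h.py <<'E'
def grasp_R(az,phi,flip):
    a=np.array([np.cos(az),np.sin(az),0]); z=np.sin(phi)*a-np.cos(phi)*np.array([0,0,1.])
    y=np.array([-np.sin(az),np.cos(az),0])*(1 if flip else -1); x=np.cross(y,z)
    return np.stack([x,y,z],1)
def cur():
    o=ctrl.get_obs(); return o["ee_pos"],R.from_euler('xyz',o["eef_rot"]).as_matrix(),o
E
python3 - <<'E'
from h import *
p,M,o=cur()
for fl in (0,1):
    G=grasp_R(np.radians(59),np.radians(50),fl); w=R.from_matrix(G@M.T).as_rotvec(); print(fl,np.degrees(w)/5,G[:,0])
E
```

```text
0 [ 10.70454831   3.41746543 -18.11476924] [0.33106009 0.55097652 0.76604444]
1 [  3.31444035 -10.35012534  15.37342884] [-0.33106009 -0.55097652 -0.76604444]
```

Emit:
{"method": "jog_arm", "body": {
  "moves": [
    [[20,-28,16],[0,0,-1.4],94],
    [[40,-56,32],[0,0,-2.8],94],
    [[60,-84,60],[1,0,-3.5],94],
    [[90,-110,80],[2,0,-3.5],94],
    [[120,-130,100],[3,0,-3.5],94]
  ]
}}

```text
time_s: 0.67
ee_pos: [0.3365, 0.3755, 0.3047]
eef_rot: [2.914, -0.139, 2.441]
force: [1.3, 1.8, -0.3]
grip_width: 0.0941
```

```bash
python3 -c "
from h import *
o=ctrl.get_obs();print([o[k].round(5).tolist() for k in ('qpos','ee_pos','eef_rot','joint_vel')],o['time_s'])"
```

```text
[[0.672, 0.00514, 1.65252, 0.18475, 1.28962, -0.21594], [0.33649, 0.37548, 0.30469], [2.91424, -0.13883, 2.44055], [-1.34731, -0.41975, 0.02776, 0.93444, -0.19196, -1.49108]] 0.6667
```

Emit:
{"method": "jog_arm", "body": {
  "moves": [
    [[20,-28,10],[0,1.3,0],94],
    [[40,-56,20],[0,2.6,0],94],
    [[55,-90,20],[0,3.9,0],94],
    [[65,-125,20],[0,3.9,-1],94],
    [[75,-160,20],[0,3.9,-2],94]
  ]
}}

```text
time_s: 1.08
ee_pos: [0.4123, 0.2145, 0.3216]
eef_rot: [-3.102, -0.372, 2.191]
force: [0.8, 0.6, -0.5]
grip_width: 0.0937
```

```bash
python3 -c "
from h import *
o=ctrl.get_obs();print([o[k].round(5).tolist() for k in ('qpos','ee_pos','eef_rot','joint_vel')],o['time_s'])"
```

```text
[[0.21278, 0.1253, 1.50763, 0.32604, 1.69326, -0.40472], [0.4123, 0.21454, 0.32155], [-3.10192, -0.37213, 2.19079], [-0.87509, -0.2796, 0.25057, -0.15082, -0.02467, 0.1733]] 1.0833
```

```bash
cat > kin.py <<'E'
import numpy as np
from scipy.spatial.transform import Rotation as R
Rz=lambda a:R.from_euler('z',a).as_matrix(); Ry=lambda a:R.from_euler('y',a).as_matrix()
QL=np.array([-3.03,-.79,.23,-1.04,0,-2.55]);QH=np.array([3.03,2.21,2.52,4.18,3.07,2.55])
data=[([1.09344869,.300478236,1.52161477,-1.86e-5,1.32069563,-.0665944],[.219492,.50400305,.20486817],[-3.14039812,-6.16e-5,2.73084402]),
([0.672, 0.00514, 1.65252, 0.18475, 1.28962, -0.21594], [0.33649, 0.37548, 0.30469], [2.91424, -0.13883, 2.44055]),
([0.21278, 0.1253, 1.50763, 0.32604, 1.69326, -0.40472], [0.4123, 0.21454, 0.32155], [-3.10192, -0.37213, 2.19079])]
def fkR(q): return Rz(q[0])@Ry(q[1]+q[2])@Rz(q[3])@Ry(q[4])@Rz(q[5]+C)
C=np.pi/2
def fk(q,p):
    a1,d1,h,L2,ox,L3,lt,d5=p
    A=Rz(q[0]); B=A@Ry(q[1]); E=B@Ry(q[2]); W=E@Rz(q[3]); T=W@Ry(q[4])
    return A@[a1,d1,h]+B@[0,0,L2]+E@[ox,0,L3]+W@[0,d5,0]+T@[0,0,lt], T@Rz(q[5]+C)
E
cat > kfit.py <<'E'
from kin import *; import kin
for C_ in (np.pi/2,-np.pi/2):
    kin.C=C_
    for q,p,e in data: print(C_,np.degrees(R.from_matrix(kin.fkR(q).T@R.from_euler('xyz',e).as_matrix()).as_rotvec()).round(2))
from scipy.optimize import least_squares
f=lambda x:np.concatenate([fk(q,x)[0]-p for q,p,e in data])
r=least_squares(f,[0,.037,.2,.4,0,.4,.25,0]); print(r.x.round(4),r.fun.round(5), r.cost)
E
python3 kfit.py
```

```text
1.5707963267948966 [ 0. -0. -0.]
1.5707963267948966 [-0. -0.  0.]
1.5707963267948966 [0. 0. 0.]
-1.5707963267948966 [  0.   0. 180.]
-1.5707963267948966 [  -0.    0. -180.]
-1.5707963267948966 [   0.   -0. -180.]
[-0.      0.0366  0.2212  0.4242  0.0408  0.4475  0.2706 -0.    ] [ 0. -0. -0. -0.  0.  0.  0. -0. -0.] 3.471304398608595e-12
```

```bash
cat >> kin.py <<'E'
PAR=np.array([0,.0366,.2212,.4242,.0408,.4475,.2706,0])
def ik(p,M):
    a1,d1,h,L2,ox,L3,lt,_=PAR
    wc=np.asarray(p)-lt*M[:,2]; r=np.hypot(wc[0],wc[1])
    if r<d1: return None
    q1=np.arctan2(wc[1],wc[0])-np.arcsin(d1/r); X=np.sqrt(r*r-d1*d1); Z=wc[2]-h
    Lf=np.hypot(ox,L3); de=np.arctan2(ox,L3); D2=X*X+Z*Z
    c=(D2-L2**2-Lf**2)/(2*L2*Lf)
    if abs(c)>1: return None
    b=np.arccos(c); q3=b-de; q2=np.arctan2(X,Z)-np.arctan2(Lf*np.sin(b),L2+Lf*np.cos(b))
    W=Ry(q2+q3).T@Rz(q1).T@M@Rz(-C)
    q5=np.arccos(np.clip(W[2,2],-1,1)); q4=np.arctan2(W[1,2],W[0,2]); q6=np.arctan2(W[2,1],-W[2,0])
    if q4<-1.04: q4+=2*np.pi
    return np.array([q1,q2,q3,q4,q5,q6])
def margin(q):
    return -9 if q is None else min((q-QL).min(),(QH-q).min())
def TfromH(Hp,H,phi,flip):
    """tool pose from housing foot-centre pose"""
    z=np.array([np.sin(phi),0,-np.cos(phi)]); y=np.array([0,1. if flip else -1.,0]); x=np.cross(y,z)
    G=np.stack([x,y,z],1); M=H@G
    return Hp+H@np.array([-.054,0,.036])+.019*M[:,2], M
def bodymin(p,M):
    pts=[p+M@np.array([a,b,c]) for a in(-.0375,.0375) for b in(-.0885,.0885) for c in(-.097,-.2)]
    return np.array(pts)
E
python3 - <<'E'
from kin import *
import kin
for q,p,e in data: print(ik(p,R.from_euler('xyz',e).as_matrix())-q)
Rx=lambda a:R.from_euler('x',a).as_matrix()
d=np.radians
for flip in (0,1):
  for phi in (45,50,55,60,65):
    p,M=TfromH(np.array([.573,-.31,0]),Rz(d(59)),d(phi),flip); q=ik(p,M); mg=margin(q)
    pl=[]
    for psi in range(-20,110,10):
        H=Rz(d(psi)); pp=np.array([.5255,.2615,.036]); m=[]
        for back in (0,.13):
            a,b=TfromH(pp-H[:,0]*back,H,d(phi),flip); m.append(margin(ik(a,b)))
        pl.append((psi,round(min(m),2)))
    print(flip,phi,"pick",round(mg,2),None if q is None else q.round(2),bodymin(p,M)[:,2].min().round(3));print("  place",pl)
E
```

```text
[ 2.88581004e-09  4.90849660e-05  2.47867083e-04 -1.29973112e-08
 -2.96949517e-04 -1.42274500e-08]
[ 1.01222874e-05  4.79060515e-05  2.58533699e-04  6.67962354e-06
 -3.10550846e-04 -4.60241373e-05]
[ 2.00554465e-05  1.20428671e-05  2.92162675e-04 -6.33815385e-06
 -2.87958549e-04 -7.67126656e-05]
0 45 pick 1.03 [-0.9   0.88  1.26  0.74  1.39 -0.64] 0.065
  place [(-20, np.float64(-1.02)), (-10, np.float64(-0.85)), (0, np.float64(-0.62)), (10, np.float64(-0.26)), (20, np.float64(-0.0)), (30, np.float64(-0.01)), (40, np.float64(0.04)), (50, np.float64(0.15)), (60, np.float64(0.29)), (70, np.float64(0.44)), (80, np.float64(0.61)), (90, np.float64(0.76)), (100, np.float64(0.88))]
0 50 pick 1.02 [-0.92  0.91  1.25  0.8   1.45 -0.68] 0.057
  place [(-20, np.float64(-0.93)), (-10, np.float64(-0.73)), (0, np.float64(-0.46)), (10, np.float64(-0.03)), (20, np.float64(-0.04)), (30, np.float64(-0.05)), (40, np.float64(0.01)), (50, np.float64(0.13)), (60, np.float64(0.27)), (70, np.float64(0.43)), (80, np.float64(0.61)), (90, np.float64(0.76)), (100, np.float64(0.88))]
0 55 pick 1.0 [-0.93  0.95  
[... 2376 characters left out ...]
np.float64(-0.78)), (-10, np.float64(-0.55)), (0, np.float64(-0.24)), (10, np.float64(-0.0)), (20, np.float64(-0.09)), (30, np.float64(-0.11)), (40, np.float64(-0.03)), (50, np.float64(0.09)), (60, np.float64(0.25)), (70, np.float64(0.27)), (80, np.float64(0.23)), (90, np.float64(0.2)), (100, np.float64(0.19))]
1 65 pick 0.16 [-0.96  1.02  1.19  0.97  1.62  2.39] 0.035
  place [(-20, np.float64(-0.72)), (-10, np.float64(-0.49)), (0, np.float64(-0.18)), (10, np.float64(-0.01)), (20, np.float64(-0.11)), (30, np.float64(-0.12)), (40, np.float64(-0.05)), (50, np.float64(0.09)), (60, np.float64(0.25)), (70, np.float64(0.36)), (80, np.float64(0.3)), (90, np.float64(0.26)), (100, np.float64(0.24))]
```

```bash
cat > pour.py <<'E'
from kin import *
d=np.radians; phi=d(50)
Rx=lambda a:R.from_euler('x',a).as_matrix()
tray=np.array([.547,-.078])
res=[]
for psi in range(-180,180,15):
  for sg in (1,-1):
    for tau in (-20,0,20,40):   # pitch: + = spigot up
      mg=[];bm=9;ok=True
      for rho in list(range(0,150,10)):
        f=min(1,rho/60)
        H=Rz(d(psi))@Ry(d(tau*f))@Rx(d(sg*rho))
        hz=H[:,2]; hor=hz[:2]/(np.linalg.norm(hz[:2])+1e-9)
        mouth=np.r_[tray-.04*hor*min(1,rho/60),0]
        # keep lowest housing point z>=.10 : mouth centre z
        pts=[]
        for zz,rr in((0,.024),(.08,.0285)):
            for a in np.arange(0,6.28,.5): pts.append(H@[rr*np.cos(a),rr*np.sin(a),zz])
        lo=min(np.array(pts)[:,2])
        foot=mouth-np.r_[(H@[0,0,.08])[:2],0]; foot[2]=.085-lo
        p,M=TfromH(foot,H,phi,0)
        B=bodymin(p,M)
        inn=(abs(B[:,0]-tray[0])<.13)&(abs(B[:,1]-tray[1])<.105)
        bm=min(bm,(B[:,2]-np.where(inn,.05,0)).min())
        q=ik(p,M); mg.append(margin(q))
        if rho<=120: mA=min(mg)
      res.append((round(mA,2),round(min(mg),2),round(bm,3),psi,sg,tau))
res=[r for r in res if r[2]>.0]
for r in sorted(res,key=lambda r:-r[0])[:25]: print(r)
E
python3 pour.py
```

```text
(np.float64(0.92), np.float64(0.83), np.float64(0.047), 75, 1, 40)
(np.float64(0.85), np.float64(0.85), np.float64(0.051), 90, 1, 40)
(np.float64(0.84), np.float64(0.83), np.float64(0.002), 75, 1, 20)
(np.float64(0.73), np.float64(0.73), np.float64(0.002), 60, 1, 20)
(np.float64(0.73), np.float64(0.73), np.float64(0.047), 60, 1, 40)
(np.float64(0.72), np.float64(0.7), np.float64(0.097), 105, 1, 40)
(np.float64(0.67), np.float64(0.65), np.float64(0.003), 90, 1, 20)
(np.float64(0.62), np.float64(0.57), np.float64(0.065), 120, 1, 40)
(np.float64(0.58), np.float64(0.48), np.float64(0.049), 135, 1, 40)
(np.float64(0.56), np.float64(0.56), np.float64(0.002), 45, 1, 20)
(np.float64(0.56), np.float64(0.56), np.float64(0.047), 45, 1, 40)
(np.float64(0.52), np.float64(0.47), np.float64(0.047), 150, 1, 40)
(np.float64(0.51), np.float64(0.48), np.float64(0.036), 105, 1, 20)
(np.float64(0.4), np.float64(0.4), np.float64(0.002), 30, 1, 20)
(np.float64(0.4), np.float64(0.4), np.float64(0.047), 30, 1, 40)
(np.float64(0.38), np.float64(0.32), np.float64(0.011), 120, 1, 20)
(np.float64(0.34), np.float64(0.34), np.float64(0.047), 165, 1, 40)
(np.float64(0.33), np.float64(0.21), np.float64(0.006), 135, 1, 20)
(np.float64(0.32), np.float64(0.21), np.float64(0.002), 150, 1, 20)
(np.float64(0.28), np.float64(0.28), np.float64(0.002), 15, 1, 20)
(np.float64(0.28), np.float64(0.28), np.float64(0.047), 15, 1, 40)
(np.float64(0.2), np.float64(0.2), np.float64(0.002), 0, 1, 20)
(np.float64(0.2), np.float64(0.2), np.float64(0.047), 0, 1, 40)
(np.float64(0.18), np.float64(0.18), np.float64(0.047), -180, 1, 40)
(np.float64(0.1), np.float64(0.1), np.float64(0.047), -15, 1, 40)
```

```bash
cat > plan.py <<'E'
from h import *; from kin import *
d=np.radians; PHI=d(50)
def rel(p,M,n=None,rows=True):
    """print rows from current measured pose to target"""
    p0,M0,o=cur(); t=(p-p0)*1000; w=R.from_matrix(M@M0.T).as_rotvec(); ang=np.degrees(np.linalg.norm(w))
    n=n or int(np.ceil(max(np.linalg.norm(t)/40,ang/7)))
    q=ik(p,M); print("shift",t.round(1),"rot",(np.degrees(w)/5).round(2),"n",n,"margin",round(margin(q),2),"t",o["time_s"])
    if rows:
      for i in range(1,n+1): print([(t*i/n).round(0).tolist(),(np.degrees(w)/5*i/n).round(2).tolist()])
    # path check
    lo=min(margin(ik(p0+t/1000*s,R.from_rotvec(w*s).as_matrix()@M0)) for s in np.linspace(0,1,15)); print("path margin",round(lo,2))
E
python3 - <<'E'
from plan import *
p,M=TfromH(np.array([.573,-.31,0]),Rz(d(59)),PHI,0)
print(p,p-.1*M[:,2])
rel(p-.1*M[:,2]+[0,0,.12],M)
E
```

```text
[ 0.55268424 -0.3438111   0.02378704] [ 0.51323004 -0.40947392  0.0880658 ]
shift [ 100.9 -624.  -113.5] rot [  6.09  -0.16 -13.28] n 17 margin 0.84 t 1.0833
[[6.0, -37.0, -7.0], [0.36, -0.01, -0.78]]
[[12.0, -73.0, -13.0], [0.72, -0.02, -1.56]]
[[18.0, -110.0, -20.0], [1.07, -0.03, -2.34]]
[[24.0, -147.0, -27.0], [1.43, -0.04, -3.12]]
[[30.0, -184.0, -33.0], [1.79, -0.05, -3.91]]
[[36.0, -220.0, -40.0], [2.15, -0.05, -4.69]]
[[42.0, -257.0, -47.0], [2.51, -0.06, -5.47]]
[[47.0, -294.0, -53.0], [2.87, -0.07, -6.25]]
[[53.0, -330.0, -60.0], [3.22, -0.08, -7.03]]
[[59.0, -367.0, -67.0], [3.58, -0.09, -7.81]]
[[65.0, -404.0, -73.0], [3.94, -0.1, -8.59]]
[[71.0, -440.0, -80.0], [4.3, -0.11, -9.37]]
[[77.0, -477.0, -87.0], [4.66, -0.12, -10.15]]
[[83.0, -514.0, -93.0], [5.01, -0.13, -10.94]]
[[89.0, -551.0, -100.0], [5.37, -0.14, -11.72]]
[[95.0, -587.0, -107.0], [5.73, -0.15, -12.5]]
[[101.0, -624.0, -113.0], [6.09, -0.16, -13.28]]
path margin 0.84
```

Emit:
{"method": "jog_arm", "body": {
  "moves": [
    [[6,-37,-4],[0.36,0,-0.78],80],
    [[12,-74,-8],[0.72,0,-1.56],80],
    [[18,-110,-12],[1.07,0,-2.34],70],
    [[24,-147,-16],[1.43,0,-3.12],60],
    [[30,-184,-20],[1.8,0,-3.9],60]
  ]
}}

```text
time_s: 1.5
ee_pos: [0.441, 0.0309, 0.3031]
eef_rot: [3.097, -0.511, 1.887]
force: [0.9, -0.2, 1.0]
grip_width: 0.0645
```

Emit:
{"method": "jog_arm", "body": {
  "moves": [
    [[6,-37,-4],[0.36,0,-0.78],60],
    [[12,-74,-8],[0.72,0,-1.56],60],
    [[18,-110,-12],[1.07,0,-2.34],60],
    [[24,-147,-16],[1.43,0,-3.12],60],
    [[30,-184,-20],[1.8,0,-3.9],60]
  ]
}}

```text
time_s: 1.92
ee_pos: [0.471, -0.1533, 0.2829]
eef_rot: [3.068, -0.666, 1.562]
force: [0.1, 0.3, 0.4]
grip_width: 0.0599
```

Emit:
{"method": "jog_arm", "body": {
  "moves": [
    [[6,-37,-7],[0.36,0,-0.78],60],
    [[12,-74,-14],[0.72,0,-1.56],60],
    [[18,-110,-22],[1.07,0,-2.34],60],
    [[24,-147,-30],[1.43,0,-3.12],60],
    [[30,-184,-38],[1.8,0,-3.9],60]
  ]
}}

```text
time_s: 2.33
ee_pos: [0.501, -0.3373, 0.2445]
eef_rot: [3.11, -0.819, 1.193]
force: [0.5, 0.0, 0.8]
grip_width: 0.0598
```

```bash
python3 - <<'E'
from plan import *
p,M=TfromH(np.array([.573,-.31,0]),Rz(d(59)),PHI,0)
c=cam("wrist"); cv2.imwrite("pics/w1.png",cv2.resize(c["im"],None,fx=1.5,fy=1.5))
import pickle; pickle.dump(c,open("w1.pkl","wb"))
rel(p-.1*M[:,2],M)
E
```

```text
shift [  13.1  -67.2 -152.6] rot [ 0.59 -0.09 -1.49] n 5 margin 0.91 t 2.3833
[[3.0, -13.0, -31.0], [0.12, -0.02, -0.3]]
[[5.0, -27.0, -61.0], [0.23, -0.04, -0.59]]
[[8.0, -40.0, -92.0], [0.35, -0.06, -0.89]]
[[10.0, -54.0, -122.0], [0.47, -0.07, -1.19]]
[[13.0, -67.0, -153.0], [0.59, -0.09, -1.49]]
path margin 0.91
```

View pics/w1.png

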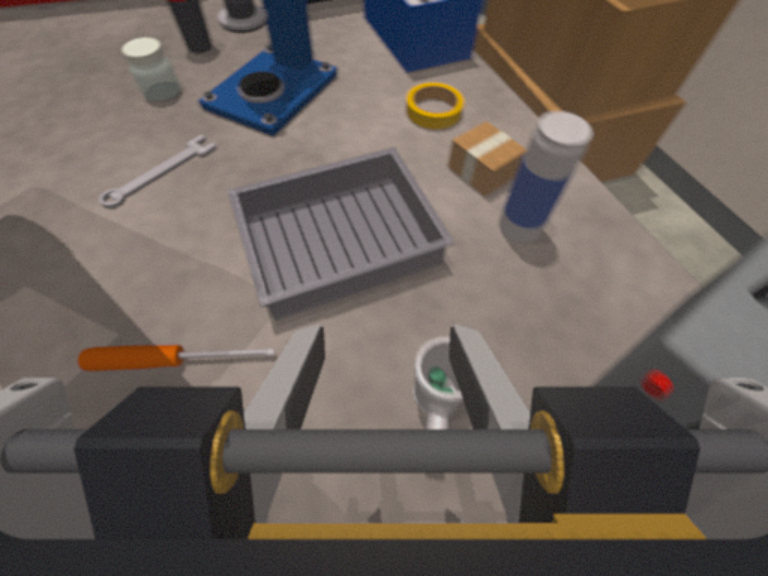

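Emit:
{"method": "jog_arm", "body": {
  "moves": [
    [[3,-14,-30],[0.12,0,-0.3],60],
    [[5,-28,-60],[0.24,0,-0.6],60],
    [[8,-42,-92],[0.36,0,-0.9],60],
    [[10,-55,-122],[0.48,0,-1.2],60],
    [[13,-67,-152],[0.6,0,-1.5],60]
  ]
}}

```text
time_s: 2.8
ee_pos: [0.5139, -0.4029, 0.0912]
eef_rot: [-3.139, -0.865, 1.038]
force: [-0.1, -0.1, 0.1]
grip_width: 0.0598
```

```bash
python3 - <<'E'
from plan import *
p,M=TfromH(np.array([.573,-.31,0]),Rz(d(59)),PHI,0)
c=cam("wrist")
import pickle; pickle.dump(c,open("w2.pkl","wb"))
im=cv2.resize(c["im"],None,fx=1.5,fy=1.5)
cv2.imwrite("pics/w2.png",im)
# overlay predicted model
H=Rz(d(59)); o=np.array([.573,-.31,0])
a=np.arange(0,6.3,.1)
for z,r in((.08,.0285),(0,.024)):
    q=proj(c,o+np.stack([r*np.cos(a),r*np.sin(a),0*a+z],1)); cv2.polylines(im,[(q*1.5).astype(int)],True,(0,0,255),1)
for r in(.026,.074):
    q=proj(c,o+(H@np.stack([0*a-r,.01*np.cos(a),.036+.01*np.sin(a)])).T); cv2.polylines(im,[(q*1.5).astype(int)],True,(255,0,0),1)
cv2.imwrite("pics/w2o.png",im)
rel(p,M)
E
```

```text
shift [ 40.2  58.9 -60.7] rot [-0.02 -0.12 -0.08] n 3 margin 1.02 t 2.85
[[13.0, 20.0, -20.0], [-0.01, -0.04, -0.03]]
[[27.0, 39.0, -40.0], [-0.02, -0.08, -0.06]]
[[40.0, 59.0, -61.0], [-0.02, -0.12, -0.08]]
path margin 0.92
```

View pics/w2o.png

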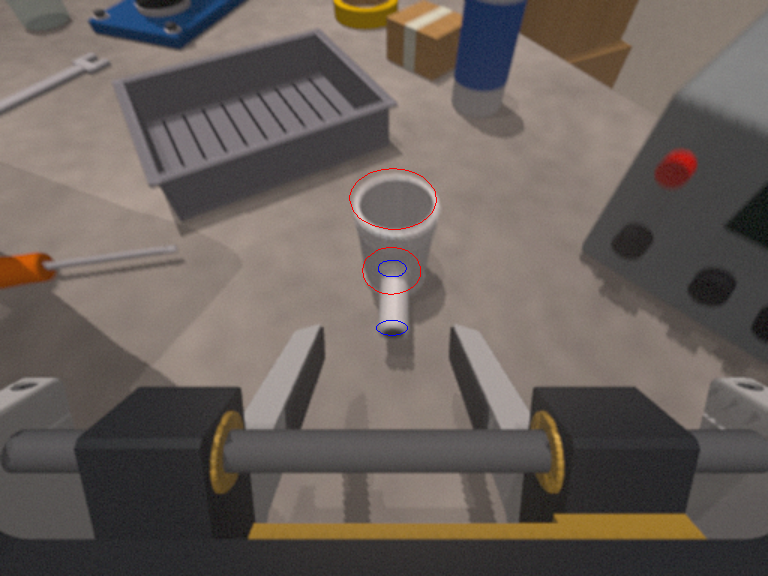

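Emit:
{"method": "jog_arm", "body": {
  "moves": [
    [[10,14,-15],[0,-0.05,0],60],
    [[20,28,-30],[0,-0.1,0],60],
    [[30,42,-45],[0,-0.1,0],60],
    [[39,55,-60],[0,-0.1,0],60],
    [[39,55,-60],[0,-0.1,0],60]
  ]
}}

```text
time_s: 3.27
ee_pos: [0.5536, -0.3438, 0.0311]
eef_rot: [3.137, -0.871, 1.048]
force: [-0.0, 0.8, -0.5]
grip_width: 0.06
```

```bash
python3 - <<'E'
from plan import *
p,M=TfromH(np.array([.572,-.3135,0]),Rz(d(59)),PHI,0)
c=cam("wrist"); cv2.imwrite("pics/w3.png",cv2.resize(c["im"],None,fx=1.5,fy=1.5))
rel(p,M,rows=False); print(cur()[2]["force"])
E
```

```text
shift [-1.6 -1.7 -9. ] rot [ 0.05  0.03 -0.17] n 1 margin 1.01 t 3.3167
path margin 1.0
[ 0.32900214 -0.33314538  0.07223868]
```

View pics/w3.png

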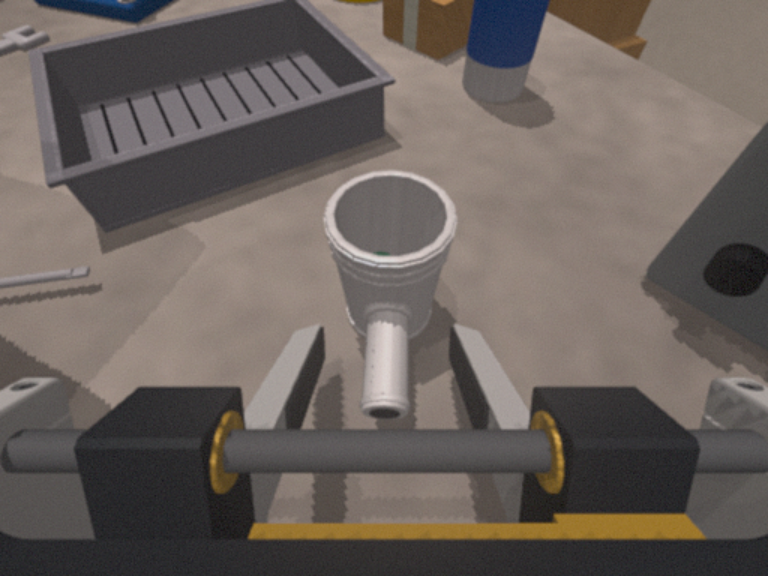

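Emit:
{"method": "jog_arm", "body": {
  "moves": [
    [[-1,-1,-8],[0,0,-0.4],60],
    [[-1,-1,-8],[0,0,-0.4],40],
    [[-1,-1,-8],[0,0,-0.4],25],
    [[-1,-1,-8],[0,0,-0.4],12],
    [[-1,-1,-8],[0,0,-0.4],0]
  ],
  "squeeze": 60
}}

```text
time_s: 3.73
ee_pos: [0.5521, -0.349, 0.0261]
eef_rot: [3.13, -0.869, 1.016]
force: [0.4, 0.1, 0.2]
grip_width: 0.0366
```

Emit:
{"method": "jog_arm", "body": {
  "moves": [
    [[0,0,0],[0,0,0],0],
    [[0,0,0],[0,0,0],0],
    [[0,0,0],[0,0,0],0]
  ],
  "squeeze": 60
}}

```text
time_s: 3.98
ee_pos: [0.5521, -0.3484, 0.0253]
eef_rot: [3.131, -0.869, 1.015]
force: [-1.2, -0.6, 1.4]
grip_width: 0.0188
```

```bash
cat > est.py <<'E'
from plan import *
def overlay(c,p,M,fn,phi=PHI,s=1.5,dx=0,tilt=0,show=True):
    """overlay housing assumed in hand; dx = shift of cup along housing x rel. to nominal grip"""
    z=np.array([np.sin(phi),0,-np.cos(phi)]); y=np.array([0,-1.,0]); G=np.stack([np.cross(y,z),y,z],1)
    H=M@G.T@Ry(tilt); grip=p-.019*M[:,2]; o=grip-H@np.array([-.054-dx,0,.036])
    im=cv2.resize(c["im"],None,fx=s,fy=s); a=np.arange(0,6.3,.1)
    for zz,r,col in((.08,.0285,(0,0,255)),(.08,.0245,(0,0,255)),(0,.024,(0,255,255))):
        q=proj(c,o+(H@np.stack([r*np.cos(a),r*np.sin(a),0*a+zz])).T); cv2.polylines(im,[(q*s).astype(int)],True,col,1)
    q=proj(c,o+(H@np.stack([0*a-.074,.01*np.cos(a),.036+.01*np.sin(a)])).T); cv2.polylines(im,[(q*s).astype(int)],True,(255,0,0),1)
    cv2.imwrite(fn,im); return o,H
E
python3 - <<'E'
from est import *
p,M,o=cur(); c=cam("wrist"); O,H=overlay(c,p,M,"pics/w4.png"); print(O,H[:,2],np.degrees(np.arctan2(H[1,0],H[0,0])),o["grip_width"],p)
E
```

```text
[ 0.57326729 -0.31517865  0.00133995] [-0.00381855  0.00626945  0.99997306] 57.70473938387361 0.018760945832926677 [ 0.55210172 -0.34837257  0.02525491]
```

View pics/w4.png

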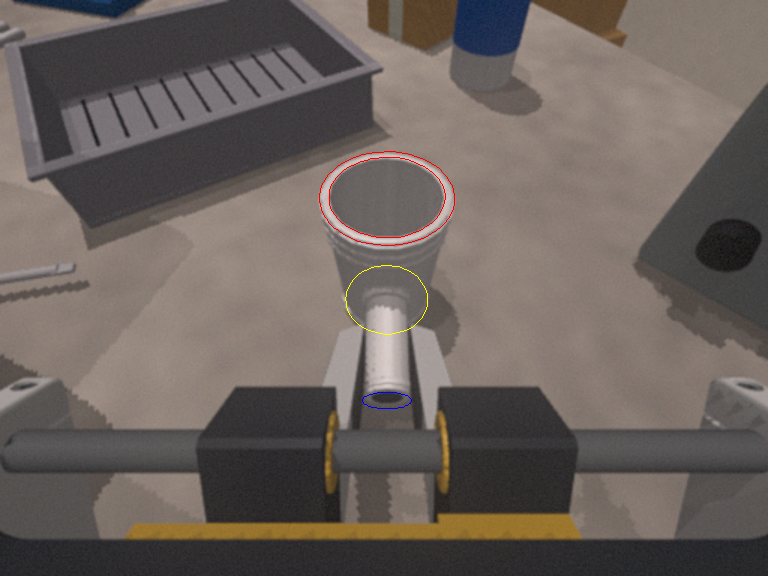

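```bash
cat > pourp.py <<'E'
from plan import *
Rx=lambda a:R.from_euler('x',a).as_matrix()
tray=np.array([.547,-.078]); PSI=d(85)
a=np.arange(0,6.28,.3)
RIM=np.concatenate([np.stack([r*np.cos(a),r*np.sin(a),0*a+z],1) for z,r in((0,.024),(.08,.0285))])
def hp(rho,low=.08):
    f=min(1,rho/d(70)); H=Rz(PSI)@Ry(d(40)*f)@Rx(rho); hz=H[:,2]; hor=hz[:2]/(np.linalg.norm(hz[:2])+1e-9)
    lo=(RIM@H.T)[:,2].min()
    foot=np.r_[tray-.045*hor*f-(H@[0,0,.08])[:2],low-lo]
    return foot,H
def tp(rho,low=.08): f,H=hp(rho,low); return TfromH(f,H,PHI,0)
def rows(seq,p0,M0):
    for p,M in seq:
        w=np.degrees(R.from_matrix(M@M0.T).as_rotvec())/5
        print([((p-p0)*1000).round(0).astype(int).tolist(),w.round(1).tolist(),0],round(margin(ik(p,M)),2))
E
python3 - <<'E'
from pourp import *
p0,M0,o=cur()
p,M=tp(0,.1); rel(p,M)
print("pour rows")
rh=np.radians(np.arange(0,151,5.5))
for i in range(0,len(rh)-1,5):
    b=tp(rh[i],.1 if i==0 else .08); print(np.degrees(rh[i])); rows([tp(r) for r in rh[i+1:i+6]],*b)
E
```

```text
shift [ -8.5 231.1  98.5] rot [0.06 0.06 5.46] n 7 margin 1.05 t 4.0333
[[-1.0, 33.0, 14.0], [0.01, 0.01, 0.78]]
[[-2.0, 66.0, 28.0], [0.02, 0.02, 1.56]]
[[-4.0, 99.0, 42.0], [0.03, 0.03, 2.34]]
[[-5.0, 132.0, 56.0], [0.03, 0.03, 3.12]]
[[-6.0, 165.0, 70.0], [0.04, 0.04, 3.9]]
[[-7.0, 198.0, 84.0], [0.05, 0.05, 4.68]]
[[-9.0, 231.0, 99.0], [0.06, 0.06, 5.46]]
path margin 1.03
pour rows
0.0
[[-9, -4, -15], [-0.5, 1.2, -0.0], 0] 1.06
[[-18, -8, -11], [-1.1, 2.3, -0.1], 0] 1.09
[[-26, -11, -7], [-1.6, 3.4, -0.3], 0] 1.11
[[-35, -14, -4], [-2.1, 4.6, -0.5], 0] 1.12
[[-43, -16, 0], [-2.6, 5.7, -0.8], 0] 1.14
27.5
[[-8, -2, 3], [-0.5, 1.1, -0.3], 0] 1.14
[[-16, -3, 5], [-1.1, 2.2, -0.7], 0] 1.13
[[-24, -3, 7], [-1.6, 3.2, -1.2], 0] 1.12
[[-31, -2, 9], [-2.1, 4.3, -1.7], 0] 1.11
[[-38, 0, 10], [-2.6, 5.3, -2.2], 0] 1.11
55.0
[[-6, 3, 1], [-0.5, 1.0, -0.6], 0] 1.11
[[-12, 7, 1], [-1.1, 1.9, -1.2], 0] 1.12
[[-17, 13, 1], [-1.5, 2.8, -1.9], 0] 1.12
[[-18, 19, 0], [-1.4, 3.7, -2.6], 0] 1.09
[[-19, 26, -2], [-1.3, 4.6, -3.2], 0] 1.06
82.5
[[0, 6, 1], [0.1, 0.8, -0.7], 0] 1.03
[[1, 12, 5], [0.1, 1.7, -1.4], 0] 1.0
[[2, 19, 9], [0.2, 2.5, -2.1], 0] 0.97
[[4, 25, 12], [0.3, 3.4, -2.8], 0] 0.95
[[7, 31, 16], [0.4, 4.2, -3.5], 0] 0.94
110.0
[[3, 6, 3], [0.1, 0.8, -0.7], 0] 0.92
[[8, 12, 6], [0.1, 1.7, -1.4], 0] 0.92
[[12, 17, 9], [0.2, 2.5, -2.1], 0] 0.92
[[18, 23, 11], [0.3, 3.4, -2.8], 0] 0.92
[[24, 28, 13], [0.4, 4.2, -3.5], 0] 0.92
137.5
[[7, 5, 2], [0.1, 0.8, -0.7], 0] 0.82
[[15, 10, 3], [0.1, 1.7, -1.4], 0] 0.73
```

Emit:
{"method": "jog_arm", "body": {
  "moves": [
    [[0,0,15],[0,0,0],0],
    [[0,0,45],[0,0,0],0],
    [[0,10,75],[0,0,0.5],0],
    [[-1,35,97],[0,0,1.2],0],
    [[-2,70,100],[0,0,1.9],0]
  ]
}}

```text
time_s: 4.45
ee_pos: [0.5506, -0.2802, 0.1301]
eef_rot: [3.122, -0.866, 1.188]
force: [0.1, -0.1, -3.4]
grip_width: 0.0189
```

```bash
python3 - <<'E'
from est import *
p,M,o=cur(); c=cam("wrist"); O,H=overlay(c,p,M,"pics/w5.png"); print(O,o["force"],o["moment"])
E
```

```text
[ 0.56614759 -0.24411722  0.10606453] [ 0.09916062 -0.13986438 -3.37880127] [-0.87557123  0.41976531 -0.00304752]
```

View pics/w5.png

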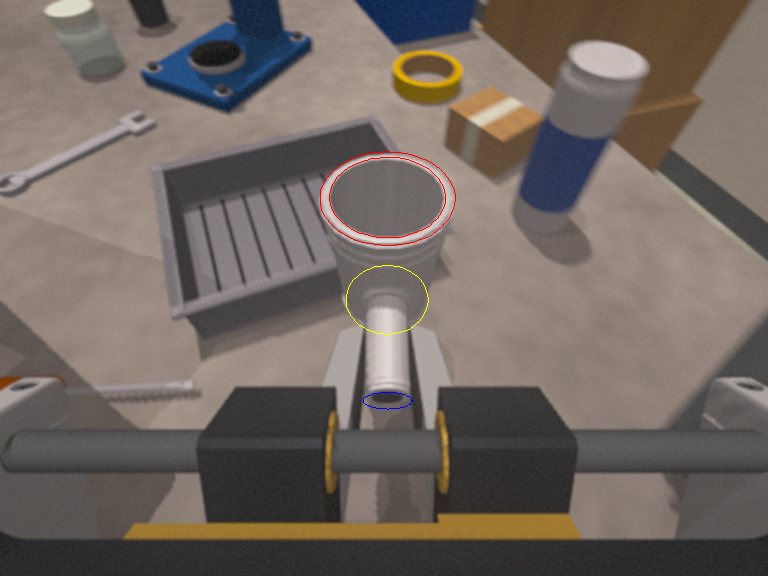

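Emit:
{"method": "jog_arm", "body": {
  "moves": [
    [[-1,33,0],[0,0,0.8],0],
    [[-3,66,0],[0,0,1.6],0],
    [[-4,99,0],[0,0,2.4],0],
    [[-6,132,-3],[0,0,3.2],0],
    [[-7,162,-6],[0,0,3.6],0]
  ]
}}

```text
time_s: 4.92
ee_pos: [0.543, -0.1146, 0.1197]
eef_rot: [3.131, -0.868, 1.5]
force: [0.5, -0.3, -2.8]
grip_width: 0.0191
```

Emit:
{"method": "jog_arm", "body": {
  "moves": [
    [[-9,-4,-15],[-0.5,1.2,0],0],
    [[-18,-8,-11],[-1.1,2.3,-0.1],0],
    [[-26,-11,-7],[-1.6,3.4,-0.3],0],
    [[-35,-14,-4],[-2.1,4.6,-0.5],0],
    [[-43,-16,0],[-2.6,5.7,-0.8],0]
  ]
}}

```text
time_s: 5.33
ee_pos: [0.4998, -0.1326, 0.1201]
eef_rot: [-2.616, -0.495, 1.073]
force: [-0.1, 0.2, -3.2]
grip_width: 0.0189
```

Emit:
{"method": "jog_arm", "body": {
  "moves": [
    [[-8,-2,3],[-0.5,1.1,-0.3],0],
    [[-16,-3,5],[-1.1,2.2,-0.7],0],
    [[-24,-3,7],[-1.6,3.2,-1.2],0],
    [[-31,-2,9],[-2.1,4.3,-1.7],0],
    [[-38,0,10],[-2.6,5.3,-2.2],0]
  ]
}}

```text
time_s: 5.75
ee_pos: [0.462, -0.1324, 0.1301]
eef_rot: [-2.371, -0.038, 0.807]
force: [0.3, -0.3, -3.6]
grip_width: 0.0187
```

```bash
python3 - <<'E'
from est import *
from pourp import *
p,M,o=cur(); c=cam("scene"); crop(c,150,150,140,110,5,"pics/s6.png"); print(o["grip_width"],o["force"],o["time_s"])
q,N=tp(d(55)); rel(q,N,rows=False)
E
```

```text
0.018719578808321247 [ 0.2649314  -0.30125072 -3.56867792] 5.75
shift [ 1.3 -1.7  3.5] rot [ 0.08 -0.06 -0.  ] n 1 margin 1.11 t 5.8
path margin 1.11
```

View pics/s6.png

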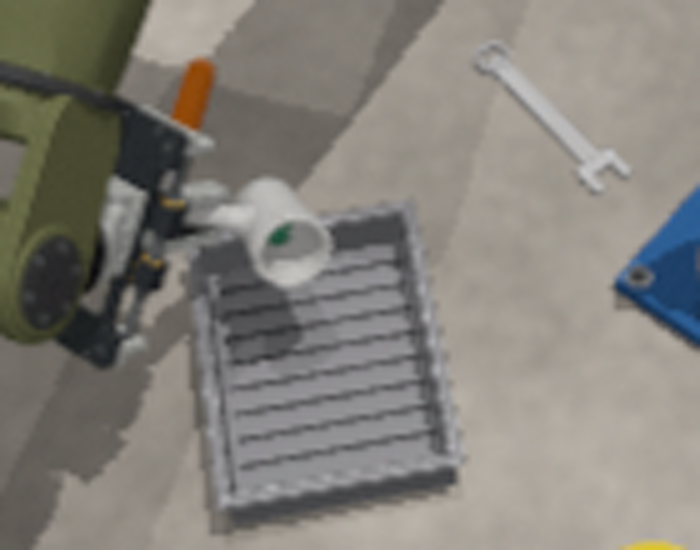

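Emit:
{"method": "jog_arm", "body": {
  "moves": [
    [[-5,2,2],[-0.5,1.0,-0.6],0],
    [[-11,5,3],[-1,1.9,-1.2],0],
    [[-16,11,3],[-1.4,2.8,-1.9],0],
    [[-17,17,2],[-1.3,3.7,-2.6],0],
    [[-18,24,0],[-1.2,4.6,-3.2],0]
  ]
}}

```text
time_s: 6.22
ee_pos: [0.4445, -0.1081, 0.13]
eef_rot: [-2.2, 0.334, 0.55]
force: [0.3, 0.9, -2.7]
grip_width: 0.019
```

Emit:
{"method": "jog_arm", "body": {
  "moves": [
    [[0,3,1],[0.1,0.4,-0.4],0],
    [[0,6,1],[0.1,0.8,-0.7],0],
    [[1,9,3],[0.1,1.3,-1],0],
    [[1,12,5],[0.1,1.7,-1.4],0],
    [[2,16,7],[0.1,2.1,-1.7],0]
  ]
}}

```text
time_s: 6.63
ee_pos: [0.4463, -0.0924, 0.1364]
eef_rot: [-2.096, 0.49, 0.443]
force: [-0.0, -0.1, -3.9]
grip_width: 0.0188
```

Emit:
{"method": "jog_arm", "body": {
  "moves": [
    [[0,3,2],[0.1,0.4,-0.4],0],
    [[2,9,6],[0.1,1.3,-1],0],
    [[5,15,9],[0.3,2.1,-1.8],0],
    [[7,18,10],[0.3,2.5,-2.1],0],
    [[9,21,12],[0.3,2.9,-2.5],0]
  ]
}}

```text
time_s: 7.05
ee_pos: [0.4554, -0.0713, 0.1481]
eef_rot: [-1.953, 0.716, 0.305]
force: [-0.5, -0.4, -3.7]
grip_width: 0.0189
```

```bash
python3 - <<'E'
from est import *
from pourp import *
p,M,o=cur(); c=cam("scene"); crop(c,150,150,140,110,5,"pics/s7.png"); print(o["grip_width"],o["force"],o["time_s"])
q,N=tp(d(115)); rel(q,N,rows=False)
E
```

```text
0.018881497824948 [-0.50726746 -0.36605649 -3.713644  ] 7.05
shift [-2.3 -0.7  2.2] rot [-0.07  0.02  0.04] n 1 margin 0.93 t 7.1
path margin 0.93
```

View pics/s7.png

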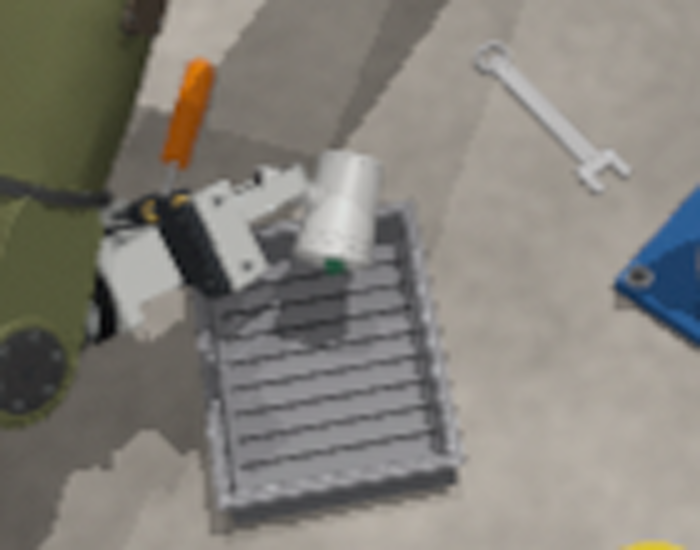

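Emit:
{"method": "jog_arm", "body": {
  "moves": [
    [[1,3,3],[0.1,0.4,-0.4],0],
    [[2,6,5],[0.1,0.8,-0.8],0],
    [[4,9,6],[0.1,1.3,-1.1],0],
    [[6,12,8],[0.2,1.7,-1.5],0],
    [[9,15,10],[0.2,2.1,-1.8],0]
  ]
}}

```text
time_s: 7.52
ee_pos: [0.4642, -0.0564, 0.1584]
eef_rot: [-1.861, 0.887, 0.214]
force: [0.3, 0.5, -2.2]
grip_width: 0.019
```

Emit:
{"method": "jog_arm", "body": {
  "moves": [
    [[3,3,1],[0.1,0.4,-0.4],0],
    [[6,6,2],[0.1,0.8,-0.8],0],
    [[9,9,3],[0.1,1.3,-1.1],0],
    [[12,12,4],[0.2,1.7,-1.5],0],
    [[15,14,5],[0.2,2.1,-1.8],0]
  ]
}}

```text
time_s: 7.93
ee_pos: [0.4793, -0.0423, 0.1633]
eef_rot: [-1.775, 1.065, 0.129]
force: [-0.4, -0.4, -3.8]
grip_width: 0.019
```

```bash
python3 - <<'E'
from est import *
from pourp import *
p,M,o=cur(); c=cam("scene"); crop(c,150,150,140,110,5,"pics/s8.png"); print(o["grip_width"],o["force"],o["time_s"])
q,N=tp(d(137.5)); rel(q,N,rows=False)
q,N=tp(d(155)); rel(q,N,rows=False)
E
```

```text
0.01903733200084383 [-0.39020883 -0.44833249 -3.8282889 ] 7.9333
shift [-5.  -7.1 -2.8] rot [-0.14 -0.71  0.75] n 1 margin 0.92 t 7.9833
path margin 0.84
shift [21.   7.4  1.4] rot [ 0.11  1.96 -1.49] n 2 margin 0.63 t 7.9833
path margin 0.63
```

View pics/s8.png

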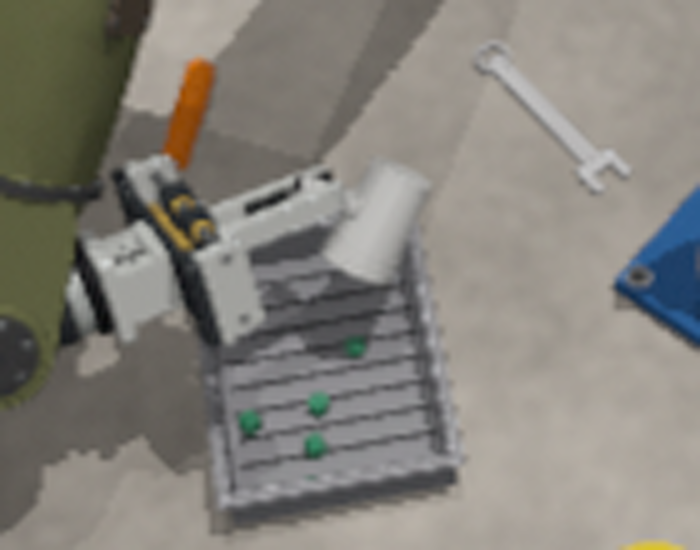

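Emit:
{"method": "jog_arm", "body": {
  "moves": [
    [[10,4,1],[0.1,1.0,-0.7],0],
    [[20,7,2],[0.1,1.9,-1.4],0],
    [[20,7,2],[0.1,1.9,-1.4],0],
    [[20,7,2],[0.1,1.9,-1.4],0],
    [[20,7,2],[0.1,1.9,-1.4],0]
  ]
}}

```text
time_s: 8.4
ee_pos: [0.4989, -0.0355, 0.1653]
eef_rot: [-1.717, 1.226, 0.063]
force: [0.8, 0.5, -2.7]
grip_width: 0.019
```

```bash
python3 - <<'E'
from est import *
p,M,o=cur(); c=cam("scene"); t=cam("top"); crop(c,150,150,140,110,4,"pics/s9.png");crop(t,255,155,150,110,4,"pics/t9.png"); w=cam("wrist");cv2.imwrite("pics/w9.png",w["im"]); print(o["force"],o["time_s"])
cv2.imwrite("pics/both9.png",np.vstack([cv2.imread("pics/s9.png"),cv2.resize(cv2.imread("pics/t9.png"),(560,411))])[:, :])
E
```

```text
[ 0.77639505  0.47227213 -2.67791635] 8.4
```

View pics/s9.png

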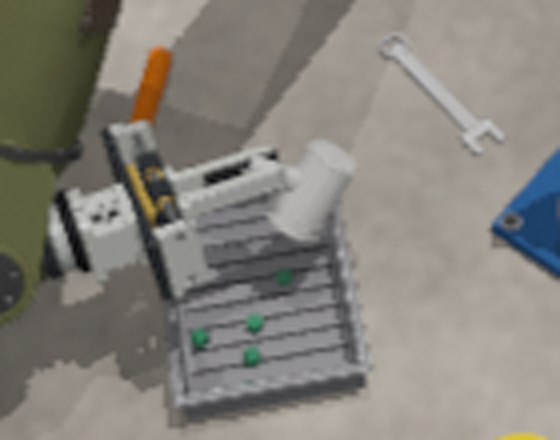

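View pics/t9.png

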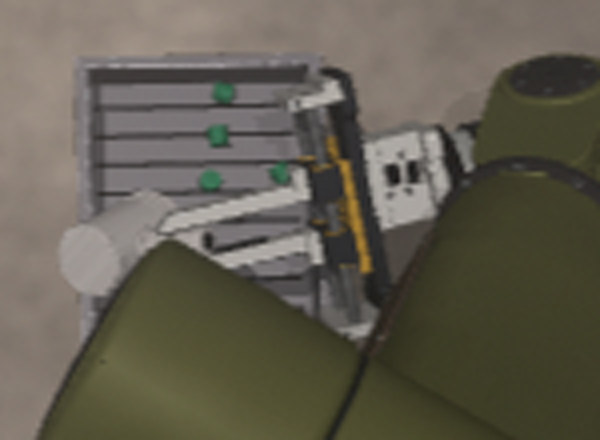

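Emit:
{"method": "jog_arm", "body": {
  "moves": [
    [[-8,0,10],[0.1,0.6,-0.4],0],
    [[8,0,10],[0,0,0],0],
    [[-8,0,15],[0.1,0.6,-0.4],0],
    [[0,-20,50],[0,0,0],0],
    [[0,-40,90],[0,0,0],0]
  ]
}}

```text
time_s: 8.97
ee_pos: [0.4982, -0.0733, 0.2519]
eef_rot: [-1.705, 1.232, 0.076]
force: [1.4, -0.8, -1.6]
grip_width: 0.0191
```

```bash
python3 - <<'E'
from est import *
p,M,o=cur(); c=cam("scene"); t=cam("top"); crop(c,150,150,140,110,4,"pics/s10.png");crop(t,255,155,150,110,4,"pics/t10.png"); w=cam("wrist");cv2.imwrite("pics/w10.png",w["im"]); print(o["force"],o["time_s"])
E
```

```text
[ 1.37891    -0.81012185 -1.55308523] 8.9667
```

View pics/s10.png

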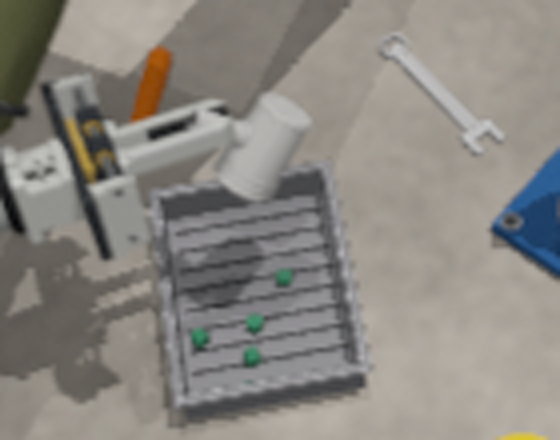

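View pics/t10.png

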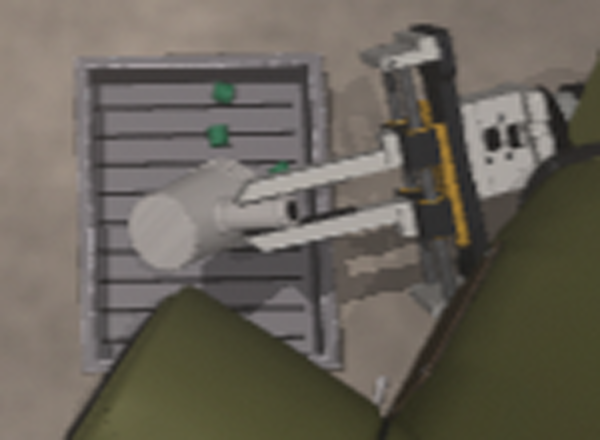

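View pics/w10.png

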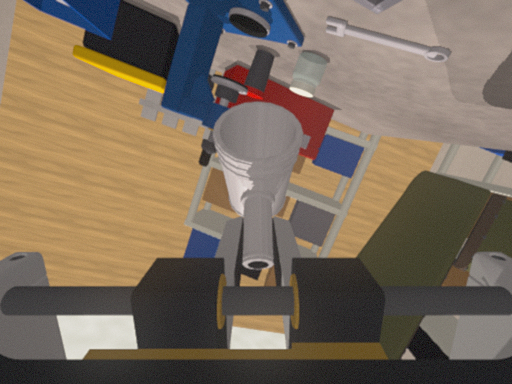

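Emit:
{"method": "jog_arm", "body": {
  "moves": [
    [[-5,0,40],[0,0,0],0],
    [[-10,0,80],[0,0,0],0],
    [[-15,0,110],[0,0,0],0],
    [[-15,0,110],[0,0,0],0]
  ]
}}

```text
time_s: 9.45
ee_pos: [0.4836, -0.0737, 0.3664]
eef_rot: [-1.726, 1.224, 0.054]
force: [-0.1, -0.5, -2.1]
grip_width: 0.019
```

```bash
python3 - <<'E'
from est import *
p,M,o=cur(); c=cam("scene"); t=cam("top"); crop(c,130,130,180,135,4,"pics/s11.png");crop(t,230,120,190,140,4,"pics/t11.png"); w=cam("wrist");cv2.imwrite("pics/w11.png",w["im"]); print(o["force"],o["time_s"])
cv2.imwrite("pics/s11f.png",c["im"])
E
```

```text
[-0.073668   -0.52988974 -2.07020414] 9.45
```

View pics/s11.png

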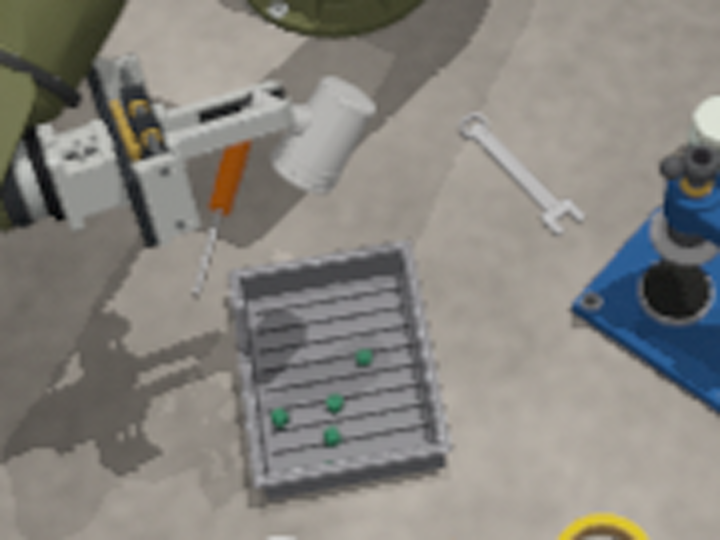

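View pics/t11.png

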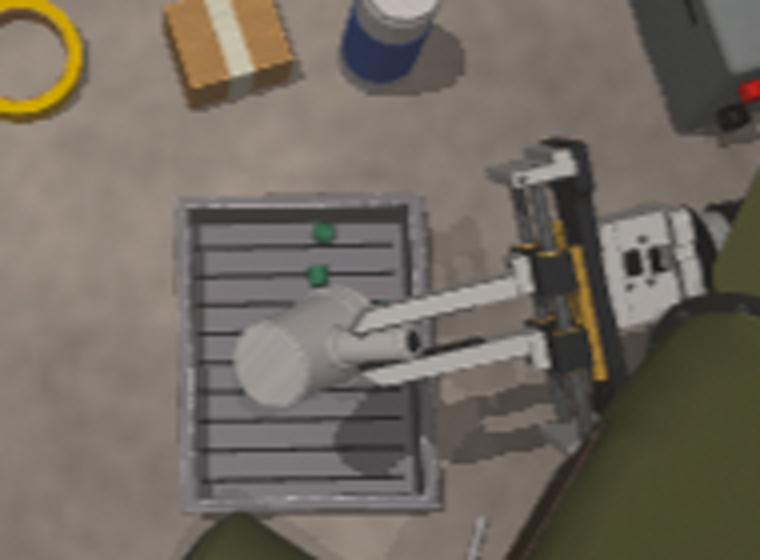

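View pics/s11f.png

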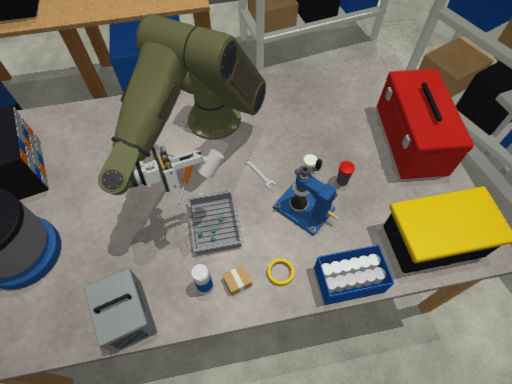

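View pics/w11.png

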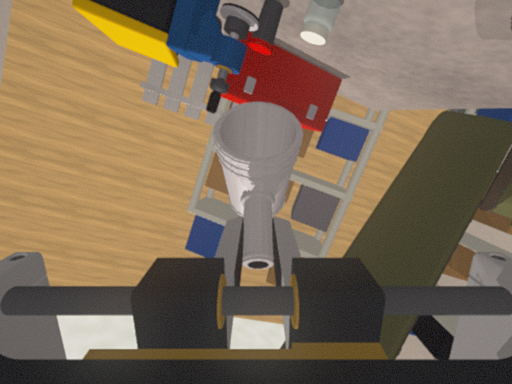

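```bash
cat > green.py <<'E'
from est import *
def greens(c,mn=2):
    hsv=cv2.cvtColor(c["im"],cv2.COLOR_BGR2HSV); m=cv2.inRange(hsv,(60,90,40),(95,255,255))
    n,l,st,ce=cv2.connectedComponentsWithStats(m)
    return [(st[i,4],ce[i].round(1).tolist()) for i in range(1,n) if st[i,4]>=mn]
E
python3 - <<'E'
from green import *
for n in("scene","top","wrist"):
    c=cam(n); print(n)
    for a,ce in greens(c): print(a,ce, back(c,ce,.012).round(3) if n!="wrist" else "")
E
```

```text
scene
9 [220.7, 218.9] [ 0.533 -0.051  0.012]
13 [213.2, 230.5] [ 0.577 -0.087  0.012]
16 [199.5, 234.0] [ 0.581 -0.141  0.012]
12 [212.5, 238.7] [ 0.61  -0.095  0.012]
top
16 [310.5, 177.5] [ 0.642 -0.1    0.012]
17 [309.1, 188.5] [ 0.609 -0.094  0.012]
wrist
```

```bash
cat > toA.py <<'E'
from pourp import *
import sys
A=TfromH(np.array([.49,.03,.16]),Rz(d(80)),PHI,0)
def split(p,M,k=6.6,mm=38):
    p0,M0,o=cur(); t=(p-p0)*1000; w=R.from_matrix(M@M0.T).as_rotvec(); ang=np.degrees(np.linalg.norm(w)); n=int(np.ceil(max(np.linalg.norm(t)/mm,ang/k)))
    print("n",n,"axis units",(np.degrees(w)/5).round(2),"shift",t.round(0),o["time_s"])
    for i in range(1,n+1):
        s=i/n; P=p0+t/1000*s; N=R.from_rotvec(w*s).as_matrix()@M0; q=ik(P,N)
        if i%2==0 or i==n: print(i,round(margin(q),2),"body z",bodymin(P,N)[:,2].min().round(3),P.round(3))
    print("per row", (t/n).round(2),(np.degrees(w)/5/n).round(3))
if __name__=="__main__": split(*A)
E
python3 toA.py
```

```text
n 24 axis units [ -1.33 -29.11  10.22] shift [  -1.   65. -177.] 9.75
2 0.56 body z 0.279 [ 0.484 -0.068  0.346]
4 0.79 body z 0.262 [ 0.484 -0.063  0.331]
6 0.83 body z 0.249 [ 0.484 -0.058  0.316]
8 0.88 body z 0.242 [ 0.484 -0.052  0.302]
10 0.94 body z 0.239 [ 0.484 -0.047  0.287]
12 1.02 body z 0.24 [ 0.484 -0.041  0.272]
14 1.08 body z 0.23 [ 0.484 -0.036  0.258]
16 1.02 body z 0.222 [ 0.484 -0.03   0.243]
18 0.95 body z 0.218 [ 0.483 -0.025  0.228]
20 0.88 body z 0.217 [ 0.483 -0.02   0.213]
22 0.8 body z 0.216 [ 0.483 -0.014  0.199]
24 0.72 body z 0.217 [ 0.483 -0.009  0.184]
per row [-0.05  2.71 -7.37] [-0.056 -1.213  0.426]
```

Emit:
{"method": "jog_arm", "body": {
  "moves": [
    [[0,3,-7],[-0.06,-1.21,0.43],0],
    [[0,6,-14],[-0.11,-2.43,0.85],0],
    [[0,8,-22],[-0.17,-3.64,1.28],0],
    [[0,11,-29],[-0.22,-4.85,1.7],0],
    [[0,14,-37],[-0.28,-6.06,2.13],0]
  ]
}}

```text
time_s: 10.17
ee_pos: [0.4842, -0.0598, 0.3237]
eef_rot: [-1.849, 0.703, 0.141]
force: [-0.7, 0.3, -2.4]
grip_width: 0.0192
```

Emit:
{"method": "jog_arm", "body": {
  "moves": [
    [[0,3,-7],[-0.06,-1.21,0.43],0],
    [[0,6,-14],[-0.11,-2.43,0.85],0],
    [[0,8,-22],[-0.17,-3.64,1.28],0],
    [[0,11,-29],[-0.22,-4.85,1.7],0],
    [[0,14,-37],[-0.28,-6.06,2.13],0]
  ]
}}

```text
time_s: 10.58
ee_pos: [0.4841, -0.0458, 0.2868]
eef_rot: [-1.992, 0.19, 0.267]
force: [0.0, -0.4, -1.7]
grip_width: 0.0188
```

Emit:
{"method": "jog_arm", "body": {
  "moves": [
    [[0,3,-7],[-0.06,-1.21,0.43],0],
    [[0,6,-14],[-0.11,-2.43,0.85],0],
    [[0,8,-22],[-0.17,-3.64,1.28],0],
    [[0,11,-29],[-0.22,-4.85,1.7],0],
    [[0,14,-37],[-0.28,-6.06,2.13],0]
  ]
}}

```text
time_s: 11.0
ee_pos: [0.484, -0.0318, 0.2499]
eef_rot: [-2.203, -0.296, 0.469]
force: [0.4, 0.4, -2.9]
grip_width: 0.0191
```

Emit:
{"method": "jog_arm", "body": {
  "moves": [
    [[0,3,-7],[-0.06,-1.21,0.43],0],
    [[0,6,-14],[-0.11,-2.43,0.85],0],
    [[0,8,-22],[-0.17,-3.64,1.28],0],
    [[0,11,-29],[-0.22,-4.85,1.7],0],
    [[0,14,-37],[-0.28,-6.06,2.13],0]
  ]
}}

```text
time_s: 11.42
ee_pos: [0.4839, -0.0177, 0.2131]
eef_rot: [-2.592, -0.705, 0.852]
force: [0.3, -0.5, -1.9]
grip_width: 0.0189
```

Emit:
{"method": "jog_arm", "body": {
  "moves": [
    [[0,3,-7],[-0.06,-1.21,0.43],0],
    [[0,6,-14],[-0.11,-2.43,0.85],0],
    [[0,8,-22],[-0.17,-3.64,1.28],0],
    [[0,11,-29],[-0.22,-4.85,1.7],0],
    [[0,11,-29],[-0.22,-4.85,1.7],0]
  ]
}}

```text
time_s: 11.83
ee_pos: [0.4827, -0.0062, 0.1832]
eef_rot: [3.139, -0.876, 1.401]
force: [-0.8, 0.1, -2.8]
grip_width: 0.0193
```

```bash
python3 - <<'E'
from toA import *
from est import overlay
import pickle
split(*A)
p,M,o=cur(); c=cam("wrist"); O,H=overlay(c,p,M,"pics/w12.png"); print(O,H[:,2]); t=cam("top")
pickle.dump((c,t),open("c12.pkl","wb")); from green import greens
print([(a,back(t,ce,.012).round(3)) for a,ce in greens(t)])
E
```

```text
n 1 axis units [-0.03  0.03 -0.03] shift [ 0. -3.  1.] 11.8333
1 0.72 body z 0.217 [ 0.483 -0.009  0.184]
per row [ 0.44 -2.62  0.62] [-0.03   0.027 -0.028]
[0.48952193 0.03270277 0.15949437] [-0.00236246 -0.00265387  0.99999369]
[(np.int32(17), array([ 0.642, -0.1  ,  0.012])), (np.int32(17), array([ 0.609, -0.094,  0.012])), (np.int32(5), array([ 0.579, -0.136,  0.012])), (np.int32(17), array([ 0.574, -0.087,  0.012]))]
```

View pics/w12.png

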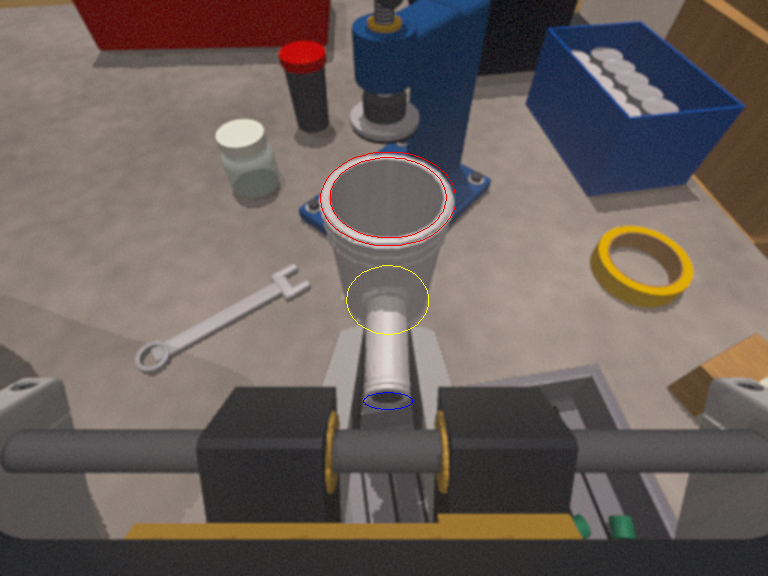

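```bash
python3 - <<'E'
from toA import *
import pickle
c,t=pickle.load(open("c12.pkl","rb"))
im=cv2.resize(c["im"],None,fx=1.5,fy=1.5); a=np.arange(0,6.3,.1)
ctr=np.array([.5253,.2622,0]); H=Rz(d(40))
def circ(z,r,col):
    q=proj(c,ctr+np.stack([r*np.cos(a),r*np.sin(a),0*a+z],1)); cv2.polylines(im,[(q*1.5).astype(int)],True,col,1)
circ(.124,.034,(0,0,255)); circ(.134,.034,(0,255,255)); circ(.168,.027,(0,255,0)); circ(.212,.027,(0,255,0)); circ(.254,.017,(255,0,255))
q=proj(c,ctr+(H@np.array([[-.075,-.075,.018],[.125,-.075,.018],[.125,.075,.018],[-.075,.075,.018]]).T).T); cv2.polylines(im,[(q*1.5).astype(int)],True,(255,255,0),1)
cv2.imwrite("pics/w12o.png",cv2.resize(im[0:280,200:560],None,fx=2,fy=2))
pre=TfromH(ctr+np.array([0,0,.038])-.14*np.array([np.cos(d(80)),np.sin(d(80)),0]),Rz(d(80)),PHI,0); split(*pre)
fin=TfromH(ctr+np.array([0,0,.038]),Rz(d(80)),PHI,0); print(fin[0],margin(ik(*fin)))
E
```

```text
n 5 axis units [-0.03 -0.04  0.02] shift [  10.   92. -123.] 11.9333
2 0.66 body z 0.169 [0.488 0.03  0.136]
4 0.62 body z 0.12 [0.492 0.067 0.086]
5 0.61 body z 0.095 [0.494 0.085 0.062]
per row [  2.06  18.48 -24.63] [-0.005 -0.009  0.003]
[0.51845042 0.2233541  0.06178704] 0.6361231910344836
```

View pics/w12o.png

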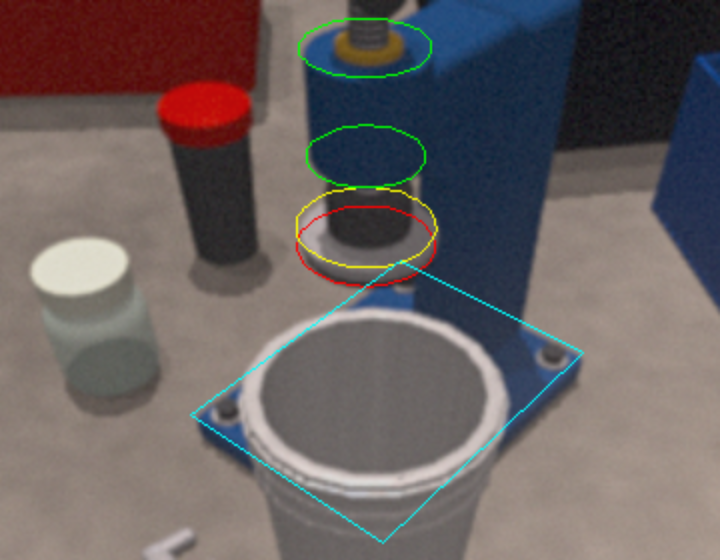

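```bash
python3 - <<'E'
from toA import *
import pickle
_,t=pickle.load(open("c12.pkl","rb")); s=cam("scene")
O=np.array([.4895,.0327,.1582]); a=np.arange(0,6.3,.1)
for c,n in((t,"t"),(s,"s")):
    u=proj(c,O+[0,0,.08])[0]; x0,y0=int(u[0])-35,int(u[1])-30
    im=cv2.resize(c["im"][y0:y0+60,x0:x0+70],None,fx=10,fy=10,interpolation=cv2.INTER_CUBIC)
    for r in(.0285,.0245):
        q=proj(c,O+np.stack([r*np.cos(a),r*np.sin(a),0*a+.08],1)); cv2.polylines(im,[((q-[x0,y0]+.5)*10).astype(int)],True,(0,0,255),1)
    cv2.imwrite(f"pics/{n}13.png",im); print(n,x0,y0,u)
E
```

```text
t 234 185 [269.71630601 215.20839228]
s 202 143 [237.20050395 173.55296531]
```

View pics/t13.png

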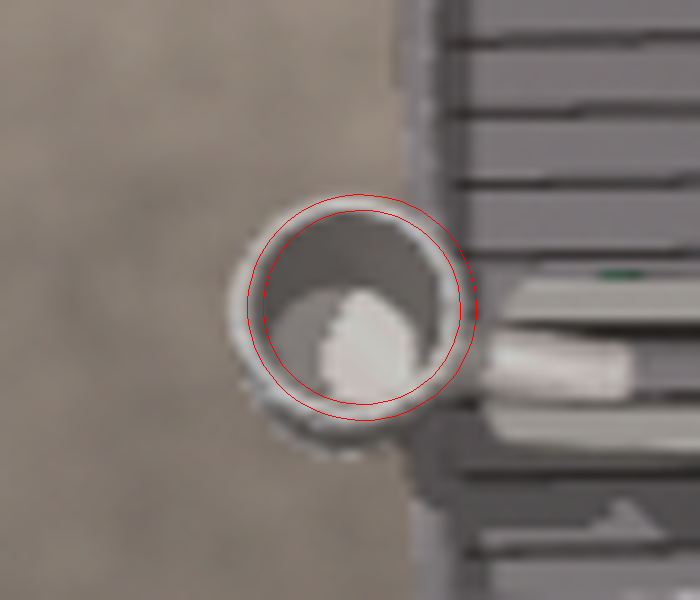

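View pics/s13.png

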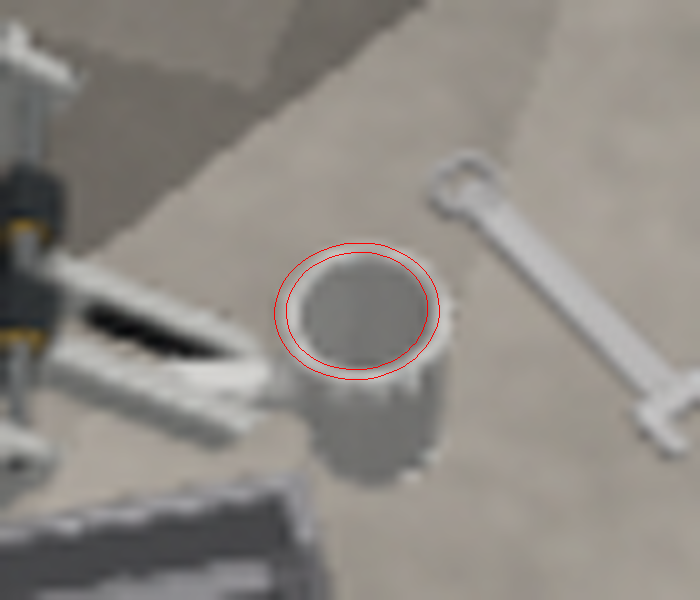

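Emit:
{"method": "jog_arm", "body": {
  "moves": [
    [[2,18,-24],[0,0,0],0],
    [[4,36,-49],[0,0,0],0],
    [[6,54,-74],[0,0,0],0],
    [[8,72,-98],[0,0,0],0],
    [[11,87,-121],[0,0,0],0]
  ]
}}

```text
time_s: 12.4
ee_pos: [0.4953, 0.081, 0.0633]
eef_rot: [-3.139, -0.874, 1.393]
force: [0.6, -0.4, -3.4]
grip_width: 0.019
```

```bash
python3 - <<'E'
from toA import *
c=cam("wrist"); cv2.imwrite("pics/w14.png",cv2.resize(c["im"],None,fx=1.5,fy=1.5))
fin=TfromH(np.array([.5253,.2622,.038]),Rz(d(80)),PHI,0)
split(np.array([.5184,.219,.0618]),fin[1],mm=30)
E
```

```text
n 5 axis units [-0.03 -0.07 -0.  ] shift [ 25. 136.   2.] 12.45
2 0.61 body z 0.094 [0.504 0.137 0.061]
4 0.62 body z 0.095 [0.513 0.192 0.061]
5 0.64 body z 0.095 [0.518 0.219 0.062]
per row [ 4.92 27.17  0.42] [-0.006 -0.015 -0.001]
```

View pics/w14.png

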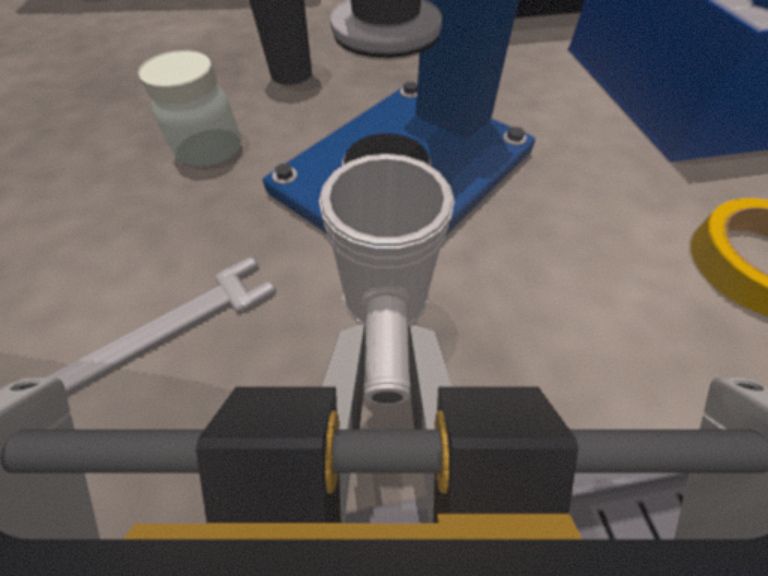

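Emit:
{"method": "jog_arm", "body": {
  "moves": [
    [[5,27,2],[0,0,0],0],
    [[10,54,2],[0,0,0],0],
    [[15,82,2],[0,0,0],0],
    [[20,109,2],[0,0,0],0],
    [[22,122,2],[0,0,0],0]
  ]
}}

```text
time_s: 12.87
ee_pos: [0.5177, 0.2044, 0.0672]
eef_rot: [-3.141, -0.875, 1.396]
force: [-0.0, -0.5, -2.6]
grip_width: 0.019
```

```bash
python3 - <<'E'
from toA import *
fin=TfromH(np.array([.5253,.2622,.038]),Rz(d(80)),PHI,0)
split(np.array([.5184,.219,.0618]),fin[1],mm=30)
c=cam("wrist"); cv2.imwrite("pics/w15.png",cv2.resize(c["im"],None,fx=1.5,fy=1.5))
t=cam("top");s=cam("scene")
crop(t,150,170,100,80,7,"pics/t15.png"); crop(s,260,150,100,80,7,"pics/s15.png"); print(cur()[2]["force"])
E
```

```text
n 1 axis units [-0.03 -0.   -0.01] shift [ 1. 15. -5.] 12.8667
1 0.64 body z 0.095 [0.518 0.219 0.062]
per row [ 0.71 14.56 -5.39] [-0.028 -0.003 -0.008]
[ 0.12994171  0.4410944  -2.74529552]
```

View pics/w15.png

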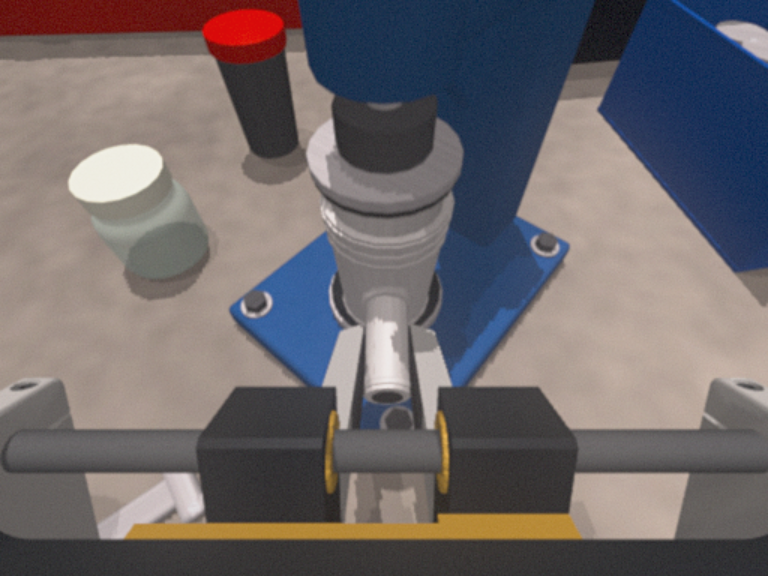

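View pics/s15.png

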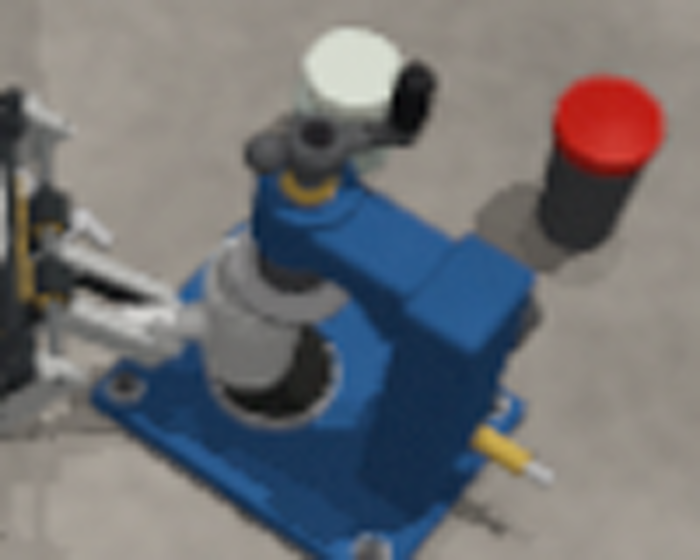

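View pics/t15.png

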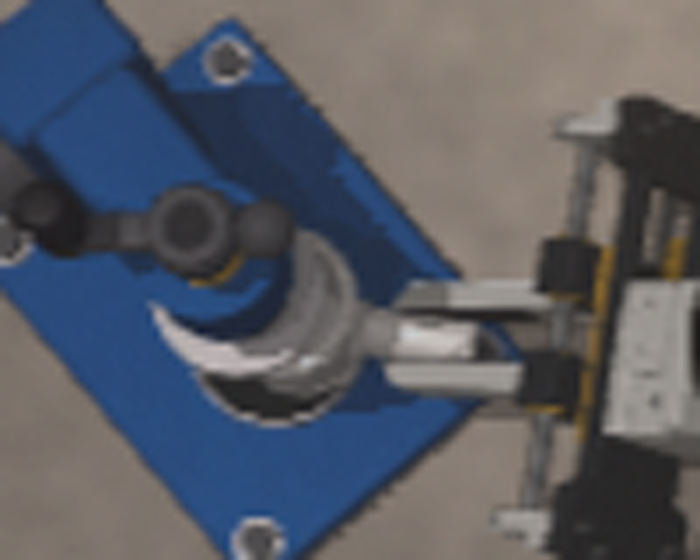

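Emit:
{"method": "jog_arm", "body": {
  "moves": [
    [[0,0,-4],[0,0,0],0],
    [[1,7,-5],[0,0,0],0],
    [[1,13,-5],[0,0,0],0],
    [[1,14,-5],[0,0,0],0],
    [[1,14,-5],[0,0,0],0]
  ]
}}

```text
time_s: 13.43
ee_pos: [0.518, 0.2162, 0.0614]
eef_rot: [3.141, -0.874, 1.397]
force: [-0.0, 0.6, -2.4]
grip_width: 0.0185
```

```bash
python3 - <<'E'
from toA import *
fin=TfromH(np.array([.5253,.2622,.038]),Rz(d(80)),PHI,0)
split(np.array([.5184,.219,.0618]),fin[1],mm=30)
c=cam("wrist"); crop(c,150,60,190,200,4,"pics/w16.png")
s=cam("scene")
crop(s,260,150,100,80,7,"pics/s16.png"); print(cur()[2]["force"])
E
```

```text
n 1 axis units [-0.02  0.01 -0.  ] shift [0. 3. 0.] 13.4333
1 0.64 body z 0.095 [0.518 0.219 0.062]
per row [0.38 2.78 0.45] [-0.017  0.011 -0.001]
[ 0.38804081 -0.0844034  -2.14433961]
```

View pics/w16.png

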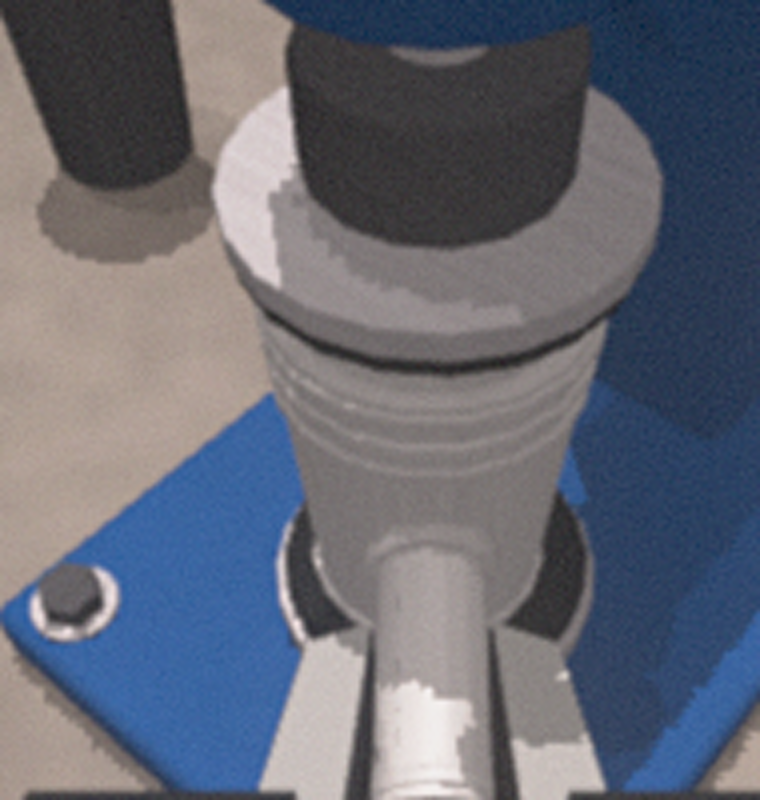

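View pics/s16.png

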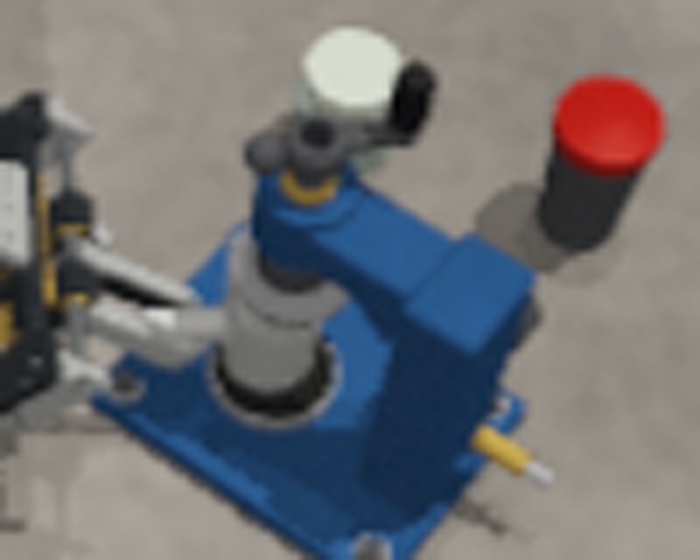

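Emit:
{"method": "jog_arm", "body": {
  "moves": [
    [[1,3,0],[0,0,0],0],
    [[1,3,-1],[0,0,0],0],
    [[1,3,-2],[0,0,0],0],
    [[1,3,-3],[0,0,0],0],
    [[1,3,-3],[0,0,0],0]
  ]
}}

```text
time_s: 13.95
ee_pos: [0.519, 0.219, 0.0581]
eef_rot: [3.141, -0.874, 1.397]
force: [0.2, -0.3, -2.8]
grip_width: 0.0187
```

```bash
python3 - <<'E'
from toA import *
p,M,o=cur(); print(p,o["force"],o["moment"])
s=cam("scene"); crop(s,280,170,50,50,12,"pics/s17.png")
c=cam("wrist"); crop(c,150,60,190,200,4,"pics/w17.png"); t=cam("top"); crop(t,150,170,100,80,7,"pics/t17.png")
E
```

```text
[0.51900149 0.21897651 0.05807177] [ 0.21195645 -0.32530276 -2.82069932] [-0.89445753  0.23795858 -0.04589313]
```

View pics/s17.png

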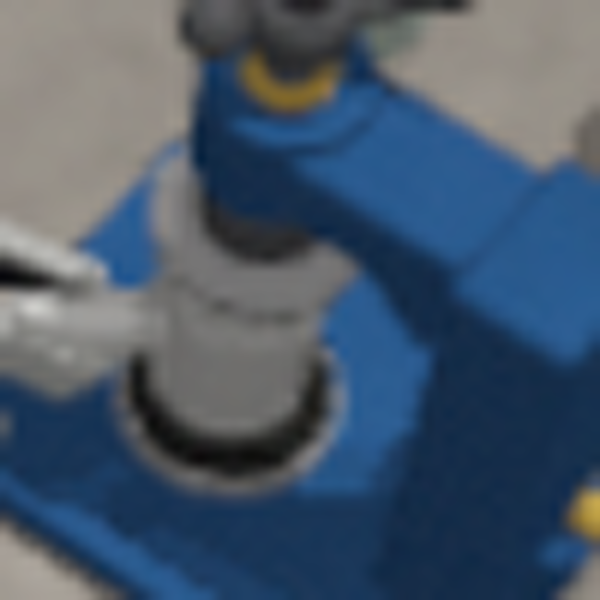

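View pics/w17.png

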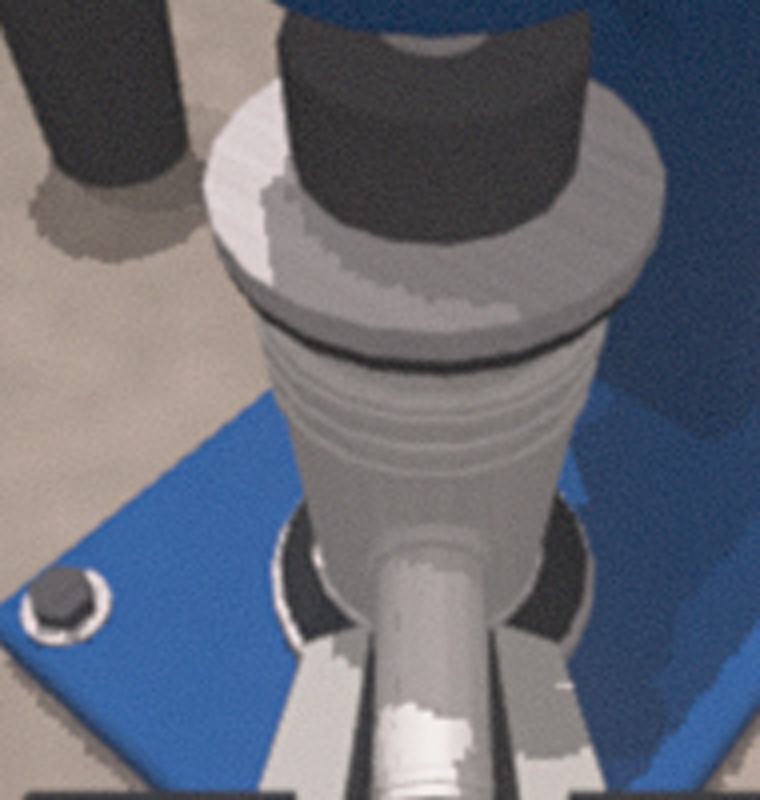

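View pics/t17.png

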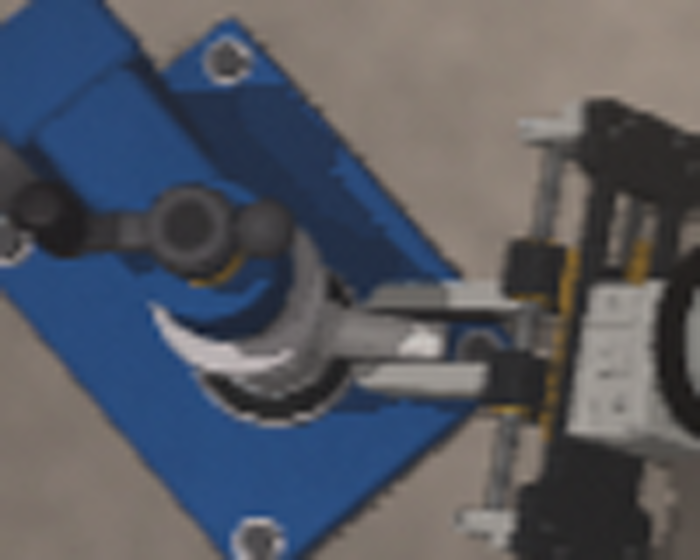

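```bash
cat > ov.py <<'E'
from toA import *
def ov(c,x0,y0,w,h,s,fn,ctr,foot,zf):
    im=cv2.resize(c["im"][y0:y0+h,x0:x0+w],None,fx=s,fy=s,interpolation=cv2.INTER_CUBIC); a=np.arange(0,6.3,.05)
    for P,r,z,col in((ctr,.035,.03,(0,0,255)),(foot,.024,zf,(0,255,255)),(foot,.0285,zf+.08,(0,255,255)),(ctr,.034,.124,(255,0,255))):
        q=proj(c,np.stack([P[0]+r*np.cos(a),P[1]+r*np.sin(a),0*a+z],1)); cv2.polylines(im,[((q-[x0,y0]+.5)*s).astype(int)],True,col,1)
    cv2.imwrite(fn,im)
E
python3 - <<'E'
from ov import *
s=cam("scene"); t=cam("top")
ov(s,280,165,55,50,13,"pics/s18.png",(.5253,.2622),(.5253,.2622),.0315)
ov(t,155,185,55,50,13,"pics/t18.png",(.5253,.2622),(.5253,.2622),.0315)
E
```

```text
(no output)
```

View pics/s18.png

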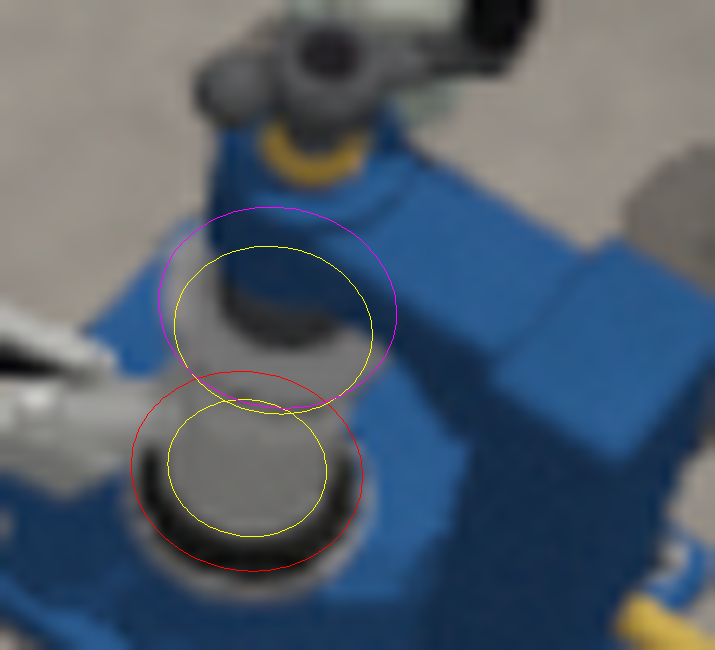

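View pics/t18.png

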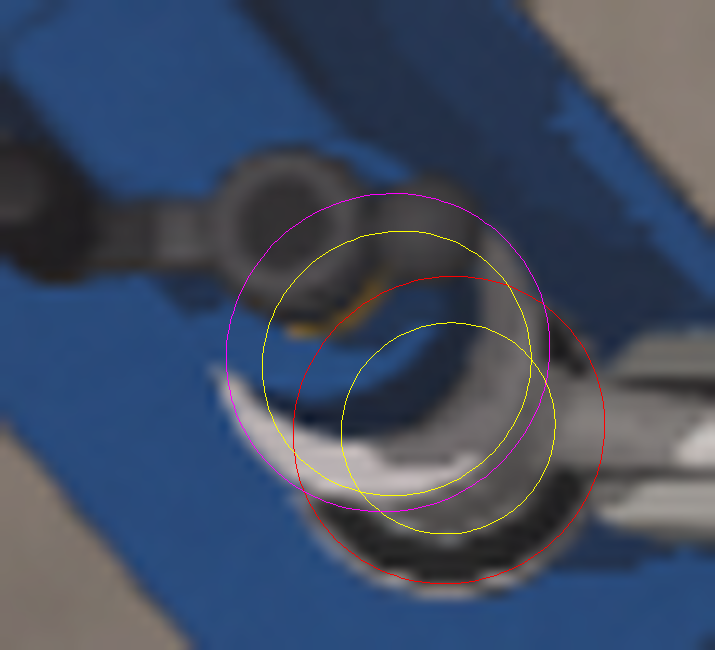

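Emit:
{"method": "jog_arm", "body": {
  "moves": [
    [[0,0,-1],[0,0,0],0],
    [[0,0,-2],[0,0,0],0],
    [[0,0,-2],[0,0,0],0]
  ]
}}

```text
time_s: 14.45
ee_pos: [0.519, 0.219, 0.0561]
eef_rot: [3.141, -0.874, 1.397]
force: [0.7, -0.2, -2.4]
grip_width: 0.019
```

Emit:
{"method": "jog_arm", "body": {
  "moves": [
    [[0,0,-1],[0,0,0],0],
    [[0,0,-1],[0,0,0],0]
  ]
}}

```text
time_s: 14.62
ee_pos: [0.5192, 0.2191, 0.0554]
eef_rot: [3.14, -0.875, 1.397]
force: [0.7, 0.3, -1.4]
grip_width: 0.0189
```

Emit:
{"method": "jog_arm", "body": {
  "moves": [
    [[0,0,-0.5],[0,0,0],0],
    [[0,0,-1],[0,0,0],0],
    [[0,0,-1],[0,0,0],0]
  ]
}}

```text
time_s: 14.87
ee_pos: [0.5194, 0.2191, 0.055]
eef_rot: [3.139, -0.875, 1.398]
force: [-0.6, -1.9, 4.5]
grip_width: 0.019
```

Emit:
{"method": "jog_arm", "body": {
  "moves": [
    [[0,0,0.3],[0,0,0],0],
    [[0,0,0.3],[0,0,0],22],
    [[0,0,0.3],[0,0,0],26],
    [[0,0,0.3],[0,0,0],34],
    [[0,0,0.3],[0,0,0],46]
  ]
}}

```text
time_s: 15.28
ee_pos: [0.5191, 0.219, 0.0545]
eef_rot: [3.14, -0.874, 1.397]
force: [-0.5, 0.4, -0.4]
grip_width: 0.0362
```

Emit:
{"method": "jog_arm", "body": {
  "moves": [
    [[0,0,0.3],[0,0,0],46],
    [[0,0,0.3],[0,0,0],46]
  ]
}}

```text
time_s: 15.45
ee_pos: [0.5191, 0.219, 0.0549]
eef_rot: [3.14, -0.874, 1.397]
force: [-0.3, -0.3, -0.1]
grip_width: 0.045
```

```bash
python3 - <<'E'
from ov import *
s=cam("scene"); t=cam("top"); c=cam("wrist"); p,M,o=cur(); print(p,o["force"],o["grip_width"])
ov(s,280,165,55,50,13,"pics/s19.png",(.5253,.2622),(.5253,.2622),.03)
ov(t,155,185,55,50,13,"pics/t19.png",(.5253,.2622),(.5253,.2622),.03)
crop(c,150,60,190,200,4,"pics/w19.png")
print(M[:,2])
E
```

```text
[0.51910189 0.21901454 0.0549436 ] [-0.98343456 -0.25165277  0.16144717] 0.046116635092456795
[ 0.13390625  0.75528349 -0.64157304]
```

View pics/s19.png

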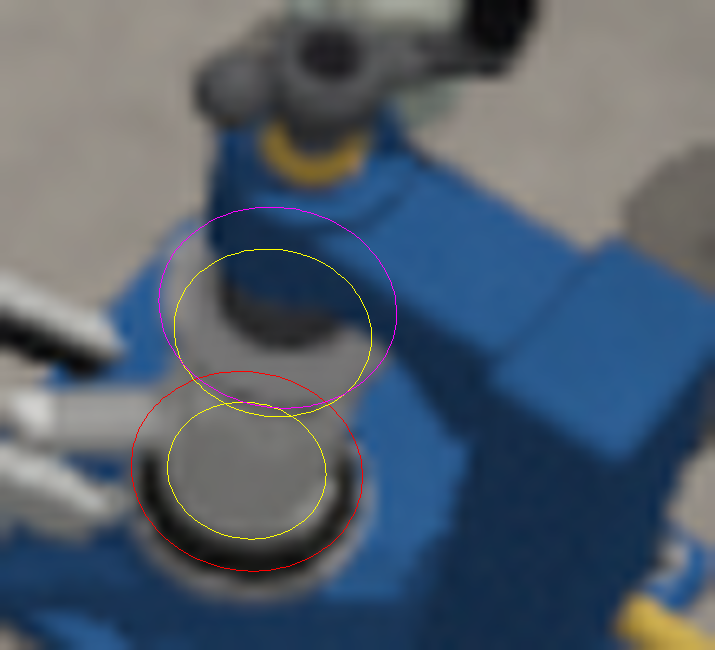

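View pics/t19.png

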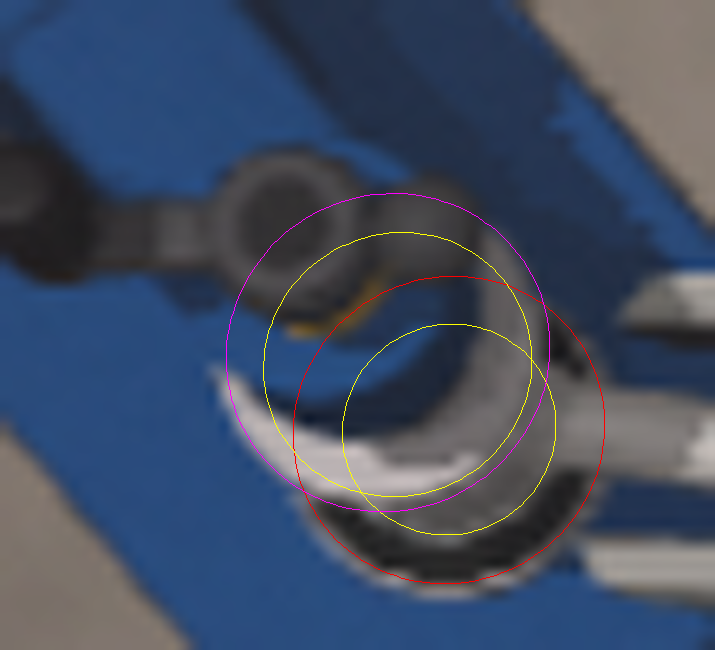

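View pics/w19.png

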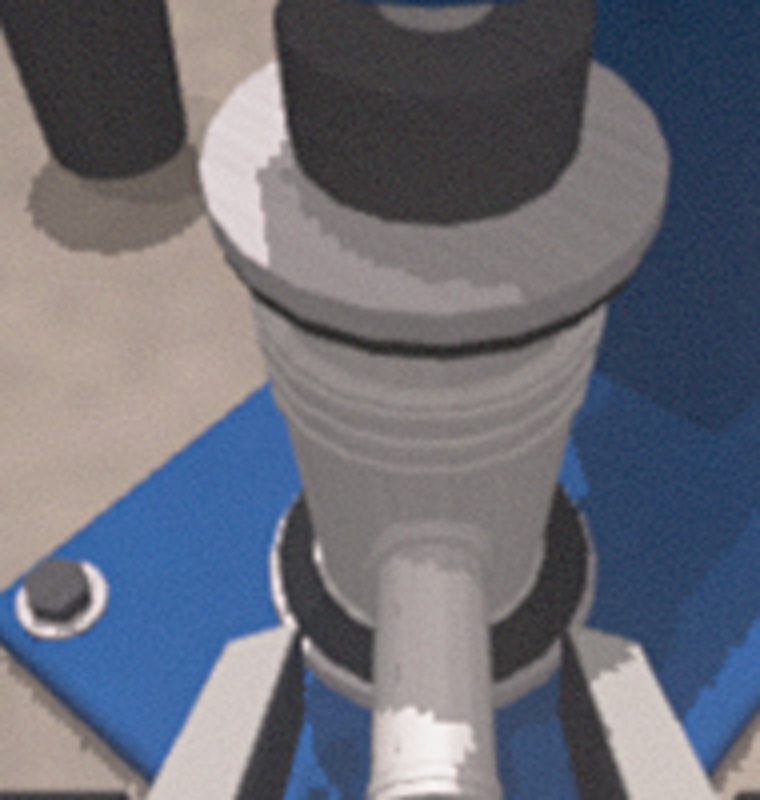

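```bash
python3 - <<'E'
from toA import *
c=cam("wrist"); p,M,o=cur(); g=o["grip_width"]/2
im=cv2.resize(c["im"],None,fx=1.5,fy=1.5)
for x in(-.008,.008):
  for y in(-g,g,-g-.0125,g+.0125):
    u=proj(c,p+M@[x,y,0])[0]*1.5; cv2.circle(im,tuple(u.astype(int)),2,(0,0,255),-1)
cv2.imwrite("pics/w20.png",cv2.resize(im[250:450,250:550],None,fx=2.6,fy=2.6))
E
```

```text
(no output)
```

View pics/w20.png

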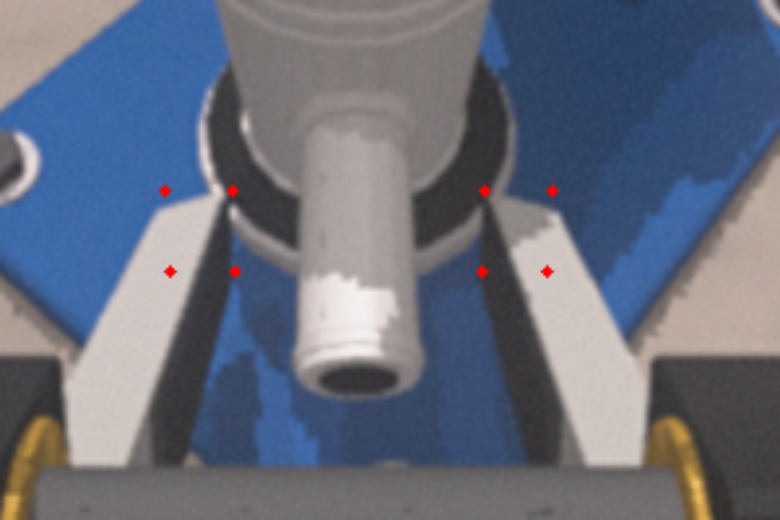

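Emit:
{"method": "jog_arm", "body": {
  "moves": [
    [[-3,-15,12],[0,0,0],46],
    [[-6,-32,26],[0,0,0],46],
    [[-11,-60,50],[0,0,0],46],
    [[-16,-85,72],[0,0,0],46],
    [[-22,-110,100],[0,0,0],46]
  ]
}}

```text
time_s: 16.07
ee_pos: [0.4963, 0.108, 0.1552]
eef_rot: [-3.14, -0.874, 1.395]
force: [0.4, 0.0, -0.2]
grip_width: 0.046
```

```bash
python3 - <<'E'
from toA import *
import pickle
ctr=np.array([.5253,.2622])
for yaw in range(-180,180,20):
    M=Rz(d(yaw))@np.diag([1.,-1,-1]); m=[]
    for az in range(0,360,45):
        for z in (.26,.42): m.append(margin(ik(np.r_[ctr+.045*np.array([np.cos(d(az)),np.sin(d(az))]),z],M)))
    p,M0,o=cur(); print(yaw,round(min(m),2),np.degrees(np.linalg.norm(R.from_matrix(M@M0.T).as_rotvec())).round(0), end=" | ")
s=cam("scene"); t=cam("top"); c=cam("wrist"); cv2.imwrite("pics/w21.png",cv2.resize(c["im"],None,fx=1.5,fy=1.5)); crop(s,260,145,90,80,8,"pics/s21.png"); crop(t,150,160,90,80,8,"pics/t21.png"); pickle.dump((s,t,c),open("c21.pkl","wb"))
E
```

```text
-180 0.59 109.0 | -160 0.59 126.0 | -140 0.59 144.0 | -120 0.26 162.0 | -100 -0.09 180.0 | -80 -0.44 162.0 | -60 -0.54 144.0 | -40 -0.19 126.0 | -20 0.16 109.0 | 0 0.51 92.0 | 20 0.59 77.0 | 40 0.59 63.0 | 60 0.59 54.0 | 80 0.59 50.0 | 100 0.59 54.0 | 120 0.59 63.0 | 140 0.59 77.0 | 160 0.59 92.0 |
```

View pics/s21.png

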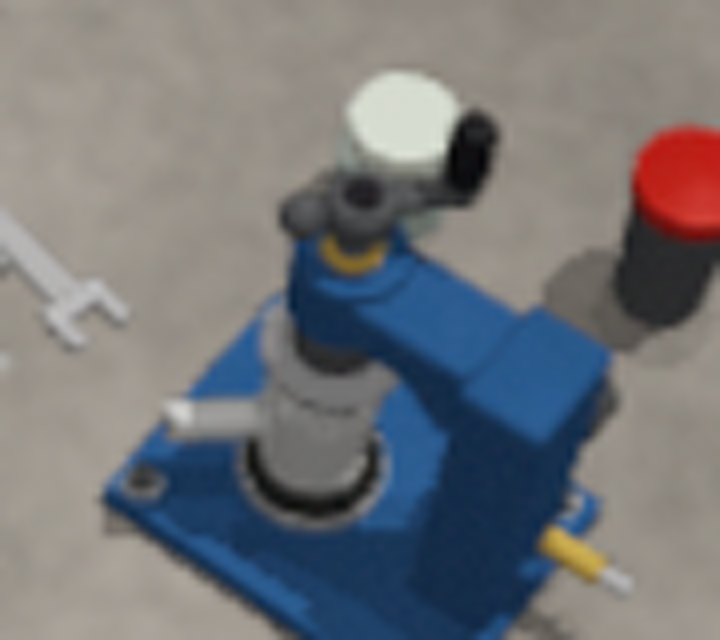

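View pics/t21.png

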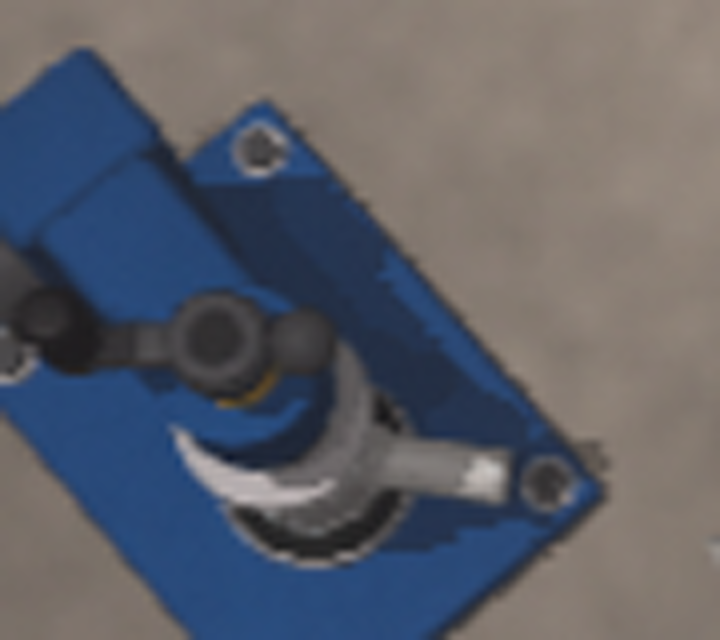

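View pics/w21.png

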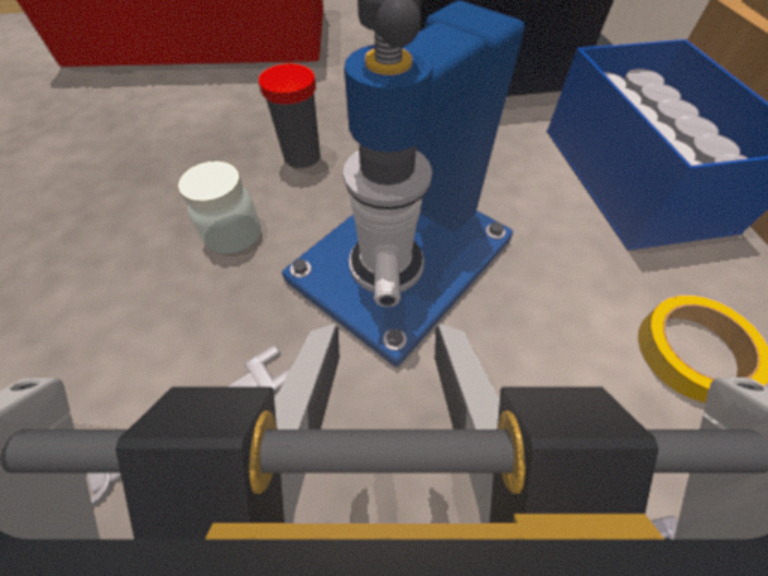

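```bash
python3 - <<'E'
from toA import *
M=Rz(d(80))@np.diag([1.,-1,-1]); split(np.array([.5255,.304,.345]),M)
E
```

```text
n 8 axis units [-9.85  1.8   0.  ] shift [ 28. 196. 188.] 16.2167
2 0.72 body z 0.257 [0.505 0.157 0.204]
4 0.89 body z 0.323 [0.512 0.206 0.251]
6 1.03 body z 0.384 [0.519 0.255 0.298]
8 0.87 body z 0.442 [0.526 0.304 0.345]
per row [ 3.45 24.55 23.56] [-1.231e+00  2.250e-01  1.000e-03]
```

Emit:
{"method": "jog_arm", "body": {
  "moves": [
    [[2,0,40],[-1.2,0.2,0],46],
    [[4,0,80],[-2.4,0.44,0],46],
    [[6,5,120],[-3.7,0.67,0],46],
    [[10,15,158],[-4.9,0.9,0],46],
    [[14,35,188],[-6.1,1.12,0],46]
  ]
}}

```text
time_s: 16.63
ee_pos: [0.5114, 0.1442, 0.3462]
eef_rot: [3.14, -0.329, 1.393]
force: [1.0, -1.0, -0.5]
grip_width: 0.0461
```

Emit:
{"method": "jog_arm", "body": {
  "moves": [
    [[3,35,0],[-1.2,0.22,0],46],
    [[6,70,0],[-2.4,0.44,0],46],
    [[9,105,0],[-3.7,0.68,0],46],
    [[12,135,0],[-3.7,0.68,0],46],
    [[14,161,0],[-3.7,0.68,0],46]
  ]
}}

```text
time_s: 17.05
ee_pos: [0.524, 0.3096, 0.3406]
eef_rot: [-3.134, -0.003, 1.4]
force: [0.6, -0.2, 0.3]
grip_width: 0.0459
```

```bash
cat > kn.py <<'E'
from toA import *
def shot(fn,full=True):
    c=cam("wrist"); p,M,o=cur(); g=o["grip_width"]/2; im=cv2.resize(c["im"],None,fx=1.5,fy=1.5)
    for y in(-g,0,g):
        u=proj(c,p+M@[0,y,0])[0]*1.5; cv2.circle(im,tuple(u.astype(int)),2,(0,0,255),-1)
    cv2.imwrite(fn,im); return c,p,M,o
E
python3 - <<'E'
from kn import *
c,p,M,o=shot("pics/w22.png")
M1=Rz(d(80))@np.diag([1.,-1,-1]); split(np.array([.5255,.304,.32]),M1)
E
```

```text
n 1 axis units [-0.06 -0.09 -0.05] shift [  2.  -8. -20.] 17.1
1 0.92 body z 0.417 [0.526 0.304 0.32 ]
per row [  1.73  -8.39 -19.99] [-0.06  -0.088 -0.054]
```

View pics/w22.png

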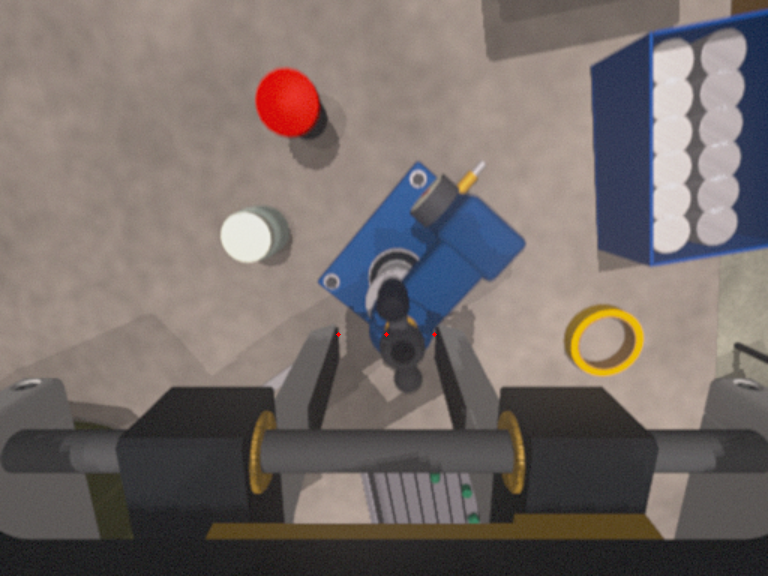

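```bash
python3 - <<'E'
from kn import *
c,p,M,o=shot("pics/x.png"); crop(c,220,160,90,110,7,"pics/w23.png"); print(p)
import pickle; pickle.dump(c,open("c23.pkl","wb"))
E
```

```text
[0.52405654 0.30971523 0.34007955]
```

View pics/w23.png

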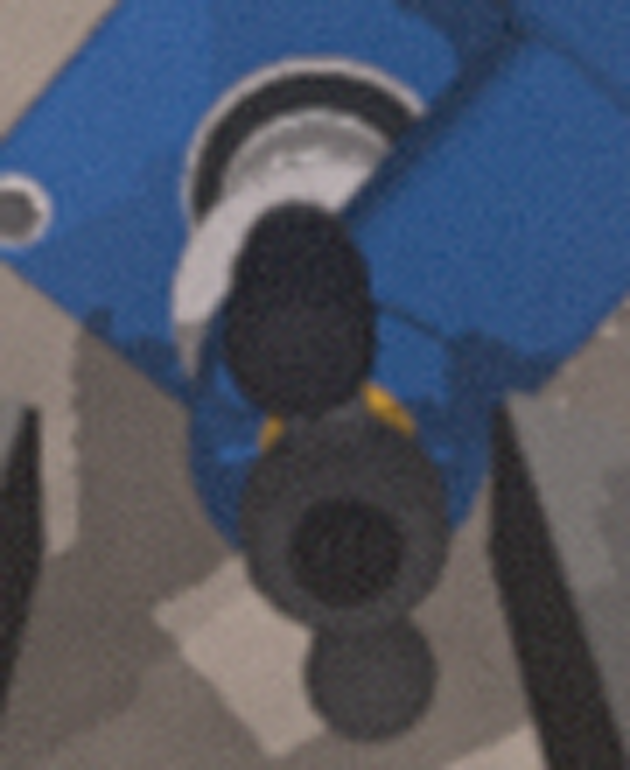

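```bash
python3 - <<'E'
from kn import *
import pickle; c=pickle.load(open("c23.pkl","rb")); f=lambda u,v:(220-.43+u/7,160-.43+v/7)
k=back(c,f(300,345),.294); h=back(c,f(345,540),.254); print(k,h,np.linalg.norm((k-h)[:2]),np.degrees(np.arctan2(*(k-h)[[1,0]])))
print("seat ring",back(c,f(300,170),.028))
E
```

```text
[0.52659098 0.30968173 0.294     ] [0.52638105 0.26392555 0.254     ] 0.045756652931856844 89.73712338162532
seat ring [0.52236357 0.26933659 0.028     ]
```

Emit:
{"method": "jog_arm", "body": {
  "moves": [
    [[2,-1.5,-15],[0,-0.05,0],46],
    [[2,-1.5,-32],[0,-0.05,0],46],
    [[2,-1.5,-50],[0,-0.05,0],46],
    [[2,-1.5,-66],[0,-0.05,0],46],
    [[2,-1.5,-78],[0,-0.05,0],46]
  ]
}}

```text
time_s: 17.57
ee_pos: [0.5265, 0.3034, 0.2623]
eef_rot: [-3.139, -0.004, 1.395]
force: [0.3, 0.1, 0.3]
grip_width: 0.0461
```

```bash
python3 - <<'E'
from kn import *
c,p,M,o=shot("pics/w24.png"); print(p,o["force"],M[:,2])
crop(c,170,140,180,140,4,"pics/w24.png")
E
```

```text
[0.52605766 0.30313453 0.26025553] [-0.37535199 -0.18665913 -1.33227937] [-0.00451891  0.00349238 -0.99998369]
```

View pics/w24.png

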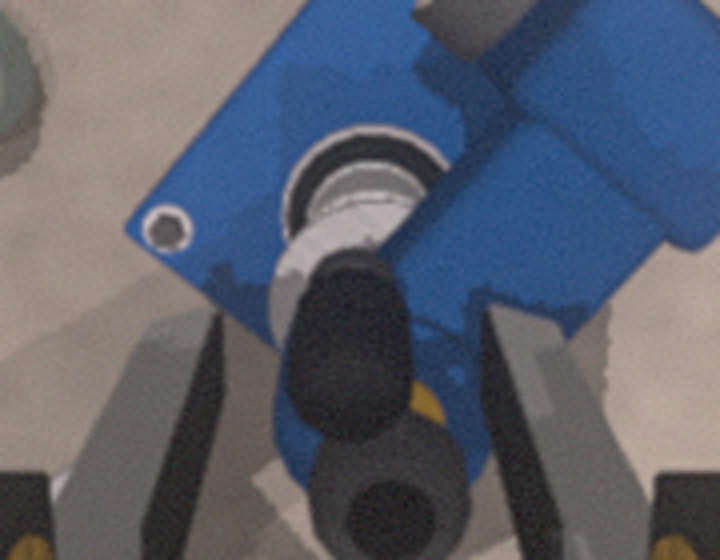

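Emit:
{"method": "jog_arm", "body": {
  "moves": [
    [[0,5,1],[0,0,0],46],
    [[0,5,1],[0,0,0],32],
    [[0,5,1],[0,0,0],20],
    [[0,5,1],[0,0,0],12],
    [[0,5,1],[0,0,0],12]
  ],
  "squeeze": 15
}}

```text
time_s: 18.03
ee_pos: [0.5272, 0.3086, 0.2665]
eef_rot: [3.141, -0.006, 1.395]
force: [0.6, -0.1, -1.0]
grip_width: 0.023
```

Emit:
{"method": "jog_arm", "body": {
  "moves": [
    [[0,0,0],[0,0,0],12],
    [[0,0,0],[0,0,0],12]
  ]
}}

```text
time_s: 18.2
ee_pos: [0.5272, 0.3086, 0.2664]
eef_rot: [3.142, -0.006, 1.394]
force: [-0.4, 0.1, 2.7]
grip_width: 0.0207
```

```bash
python3 - <<'E'
from kn import *
c,p,M,o=shot("pics/x.png"); print(p,o["force"],o["grip_width"],o["time_s"])
crop(c,170,140,180,140,4,"pics/w25.png")
E
```

```text
[0.52717911 0.30859338 0.26639365] [-0.49426631  0.89438926  2.82805902] 0.020708160390256407 18.25
```

View pics/w25.png

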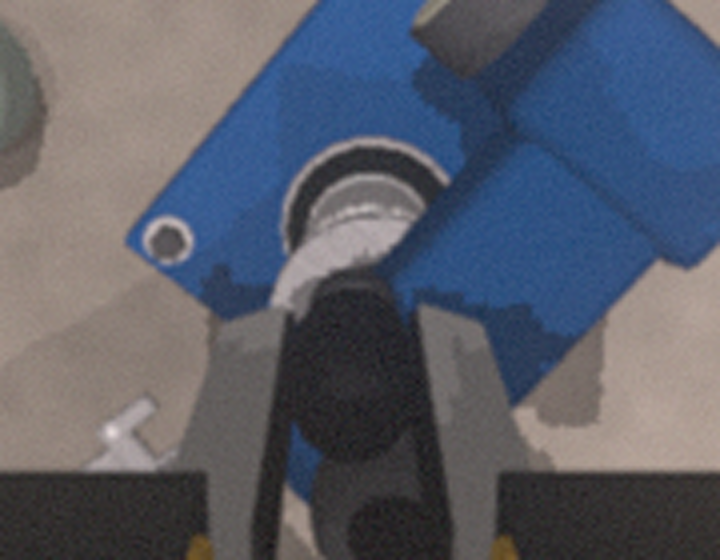

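Emit:
{"method": "jog_arm", "body": {
  "moves": [
    [[7.8,-0.7,-1],[0,0,0],12],
    [[15.4,-2.7,-2],[0,0,0],12],
    [[22.5,-6,-3],[0,0,0],12],
    [[28.9,-10.5,-4],[0,0,0],12],
    [[34.5,-16.1,-5],[0,0,0],12]
  ],
  "squeeze": 25
}}

```text
time_s: 18.67
ee_pos: [0.5626, 0.2925, 0.2646]
eef_rot: [3.138, -0.008, 1.395]
force: [-10.1, -4.1, 28.0]
grip_width: 0.0203
```

```bash
python3 - <<'E'
from kn import *
p,M,o=cur(); print(p,o["force"],o["moment"],o["grip_width"]); v=p[:2]-[.5262,.2634]; print(np.linalg.norm(v),np.degrees(np.arctan2(v[1],v[0])))
E
```

```text
[0.56258302 0.29248479 0.26461854] [-10.08333797  -4.06630456  27.98097084] [-0.72138629  2.20957716  0.00805205] 0.02026729585797037
0.04657949054761992 38.639040943158896
```

```bash
cat > cr.py <<'E'
import sys,numpy as np
def rows(cmd,C,az0,z0,step,n=5,R=.045):
    out=[]
    for i in range(1,n+1):
        a=np.radians(az0-step*i); P=np.array([C[0]+R*np.cos(a),C[1]+R*np.sin(a),z0-.008*step*i/360])
        out.append([((P-cmd)*1000).round(1).tolist(),[0,0,0],12])
    print(out); print("end cmd",(np.array(cmd)+np.array(out[-1][0])/1000).round(5).tolist())
E
python3 -c "
from cr import *
rows([.5617,.2925,.2614],(.5266,.2632),40,.2653,16)"
```

```text
[[[6.0, -11.0, 3.5], [0, 0, 0], 12], [[9.5, -23.0, 3.2], [0, 0, 0], 12], [[9.5, -35.6, 2.8], [0, 0, 0], 12], [[6.0, -47.6, 2.5], [0, 0, 0], 12], [[-0.6, -58.2, 2.1], [0, 0, 0], 12]]
end cmd [0.5611, 0.2343, 0.2635]
```

Emit:
{"method": "jog_arm", "body": {
  "moves": [
    [[6,-11,3.5],[0,0,0],12],
    [[9.5,-23,3.2],[0,0,0],12],
    [[9.5,-35.6,2.8],[0,0,0],12],
    [[6,-47.6,2.5],[0,0,0],12],
    [[-0.6,-58.2,2.1],[0,0,0],12]
  ]
}}

```text
time_s: 19.08
ee_pos: [0.5616, 0.234, 0.2634]
eef_rot: [3.141, -0.007, 1.394]
force: [-2.6, 7.9, 3.4]
grip_width: 0.0202
```

```bash
cat > st.py <<'E'
from kn import *
p,M,o=cur(); f=o["force"]; C=np.array([.5266,.2632]); v=p[:2]-C; r=v/np.linalg.norm(v)
print(p.round(4),"F",f.round(1),"rad",np.linalg.norm(v).round(4),"az",np.degrees(np.arctan2(v[1],v[0])).round(1),"Frad",(f[:2]@r).round(1),"Fcw",(f[:2]@[r[1],-r[0]]).round(1),"grip",o["grip_width"].round(4),o["time_s"])
E
python3 st.py; python3 -c "
from cr import *
rows([.5611,.2343,.2635],(.5266,.2632),-40,.2635,18)"
```

```text
[[[-10.7, -9.3, -0.4], [0, 0, 0], 12], [[-23.6, -14.8, -0.8], [0, 0, 0], 12], [[-37.6, -16.0, -1.2], [0, 0, 0], 12], [[-51.4, -12.8, -1.6], [0, 0, 0], 12], [[-63.4, -5.6, -2.0], [0, 0, 0], 12]]
end cmd [0.4977, 0.2287, 0.2615]Traceback (most recent call last):
  File "st.py", line 3, in <module>
    print(p.round(4),"F",f.round(1),"rad",np.linalg.norm(v).round(4),"az",np.degrees(np.arctan2(v[1],v[0])).round(1),"Frad",(f[:2]@r).round(1),"Fcw",(f[:2]@[r[1],-r[0]]).round(1),"grip",o["grip_width"].round(4),o["time_s"])
                                                                                                                                                                                          ^^^^^^^^^^^^^^^^^^^^^
AttributeError: 'float' object has no attribute 'round'
```

```bash
sed -i 's/o\["grip_width"\].round(4)/round(o["grip_width"],4)/; s/\.5266,\.2632/.5258,.2632/' st.py; python3 st.py; python3 -c "
from cr import *
rows([.5611,.2343,.2635],(.5258,.2632),-40,.2635,20)"
```

```text
[0.5616 0.234  0.2634] F [-2.6  7.9  3.4] rad 0.0462 az -39.2 Frad -7.0 Fcw -4.5 grip 0.0202 19.0833
[[[-12.8, -10.1, -0.4], [0, 0, 0], 12], [[-27.5, -15.4, -0.9], [0, 0, 0], 12], [[-43.1, -15.4, -1.3], [0, 0, 0], 12], [[-57.8, -10.1, -1.8], [0, 0, 0], 12], [[-69.8, -0.0, -2.2], [0, 0, 0], 12]]
end cmd [0.4913, 0.2343, 0.2613]
```

Emit:
{"method": "jog_arm", "body": {
  "moves": [
    [[-12.8,-10.1,-0.4],[0,0,0],12],
    [[-27.5,-15.4,-0.9],[0,0,0],12],
    [[-43.1,-15.4,-1.3],[0,0,0],12],
    [[-57.8,-10.1,-1.8],[0,0,0],12],
    [[-69.8,0,-2.2],[0,0,0],12]
  ]
}}

```text
time_s: 19.5
ee_pos: [0.492, 0.2344, 0.2613]
eef_rot: [3.138, -0.008, 1.394]
force: [18.0, 8.4, -6.3]
grip_width: 0.0202
```

```bash
python3 st.py; python3 -c "
from cr import *
rows([.4913,.2343,.2613],(.5258,.2632),-140,.2613,20)"
```

```text
[0.492  0.2344 0.2613] F [18.   8.4 -6.3] rad 0.0444 az -139.5 Frad -19.1 Fcw -5.3 grip 0.0202 19.5
[[[-7.8, 13.5, -0.4], [0, 0, 0], 12], [[-10.5, 28.9, -0.9], [0, 0, 0], 12], [[-7.8, 44.3, -1.3], [0, 0, 0], 12], [[0.0, 57.8, -1.8], [0, 0, 0], 12], [[12.0, 67.9, -2.2], [0, 0, 0], 12]]
end cmd [0.5033, 0.3022, 0.2591]
```

```bash
sed -i 's/\.5258,\.2632/.5266,.2634/' st.py; python3 -c "
from cr import *
rows([.4913,.2343,.2613],(.5266,.2634),-140,.2617,20,R=.0438)"
```

```text
[[[-5.9, 14.1, -0.0], [0, 0, 0], 12], [[-8.5, 29.1, -0.5], [0, 0, 0], 12], [[-5.9, 44.1, -0.9], [0, 0, 0], 12], [[1.7, 57.3, -1.4], [0, 0, 0], 12], [[13.4, 67.0, -1.8], [0, 0, 0], 12]]
end cmd [0.5047, 0.3013, 0.2595]
```

Emit:
{"method": "jog_arm", "body": {
  "moves": [
    [[-5.9,14.1,0],[0,0,0],12],
    [[-8.5,29.1,-0.5],[0,0,0],12],
    [[-5.9,44.1,-0.9],[0,0,0],12],
    [[1.7,57.3,-1.4],[0,0,0],12],
    [[13.4,67,-1.8],[0,0,0],12]
  ]
}}

```text
time_s: 19.92
ee_pos: [0.504, 0.3021, 0.2591]
eef_rot: [-3.14, -0.005, 1.395]
force: [-3.8, -2.6, 1.3]
grip_width: 0.02
```

```bash
python3 st.py; python3 -c "
from cr import *
rows([.5047,.3013,.2595],(.5266,.2634),-240,.2597,20,R=.044)"
```

```text
[0.504  0.3021 0.2591] F [-3.8 -2.6  1.3] rad 0.0449 az 120.2 Frad -0.4 Fcw -4.6 grip 0.02 19.9167
[[[14.3, 5.4, -0.2], [0, 0, 0], 12], [[29.5, 5.4, -0.7], [0, 0, 0], 12], [[43.9, 0.2, -1.1], [0, 0, 0], 12], [[55.6, -9.6, -1.6], [0, 0, 0], 12], [[63.2, -22.9, -2.0], [0, 0, 0], 12]]
end cmd [0.5679, 0.2784, 0.2575]
```

Emit:
{"method": "jog_arm", "body": {
  "moves": [
    [[14.3,5.4,-0.2],[0,0,0],12],
    [[29.5,5.4,-0.7],[0,0,0],12],
    [[43.9,0.2,-1.1],[0,0,0],12],
    [[55.6,-9.6,-1.6],[0,0,0],12],
    [[63.2,-22.9,-2],[0,0,0],12]
  ]
}}

```text
time_s: 20.33
ee_pos: [0.5693, 0.2792, 0.257]
eef_rot: [3.141, -0.008, 1.395]
force: [-0.5, 4.9, -1.2]
grip_width: 0.0203
```

```bash
python3 st.py; python3 -c "
from cr import *
rows([.5679,.2784,.2575],(.5266,.2634),20,.2575,20,R=.044)"
```

```text
[0.5693 0.2792 0.257 ] F [-0.5  4.9 -1.2] rad 0.0455 az 20.3 Frad 1.2 Fcw -4.8 grip 0.0203 20.3333
[[[2.7, -15.0, -0.4], [0, 0, 0], 12], [[0.0, -30.0, -0.9], [0, 0, 0], 12], [[-7.6, -43.3, -1.3], [0, 0, 0], 12], [[-19.3, -53.1, -1.8], [0, 0, 0], 12], [[-33.7, -58.3, -2.2], [0, 0, 0], 12]]
end cmd [0.5342, 0.2201, 0.2553]
```

Emit:
{"method": "jog_arm", "body": {
  "moves": [
    [[2.7,-15,-0.4],[0,0,0],12],
    [[0,-30,-0.9],[0,0,0],12],
    [[-7.6,-43.3,-1.3],[0,0,0],12],
    [[-19.3,-53.1,-1.8],[0,0,0],12],
    [[-33.7,-58.3,-2.2],[0,0,0],12]
  ]
}}

```text
time_s: 20.75
ee_pos: [0.5348, 0.2189, 0.2547]
eef_rot: [3.141, -0.006, 1.393]
force: [3.7, 6.8, -2.1]
grip_width: 0.0203
```

```bash
python3 st.py; python3 -c "
from cr import *
rows([.5342,.2201,.2553],(.5268,.2634),-80,.2553,20,R=.044)"
```

```text
[0.5348 0.2189 0.2547] F [ 3.7  6.8 -2.1] rad 0.0453 az -79.6 Frad -6.0 Fcw -4.9 grip 0.0203 20.75
[[[-15.0, -0.0, -0.4], [0, 0, 0], 12], [[-29.4, 5.2, -0.9], [0, 0, 0], 12], [[-41.1, 15.0, -1.3], [0, 0, 0], 12], [[-48.7, 28.3, -1.8], [0, 0, 0], 12], [[-51.4, 43.3, -2.2], [0, 0, 0], 12]]
end cmd [0.4828, 0.2634, 0.2531]
```

Emit:
{"method": "jog_arm", "body": {
  "moves": [
    [[-15,0.3,-0.4],[0,0,0],12],
    [[-29.4,5.5,-0.9],[0,0,0],12],
    [[-41.1,15.3,-1.3],[0,0,0],12],
    [[-48.7,28.5,-1.8],[0,0,0],12],
    [[-51.2,43.3,-2.2],[0,0,0],12]
  ]
}}

```text
time_s: 21.17
ee_pos: [0.4821, 0.2626, 0.2526]
eef_rot: [-3.141, -0.003, 1.394]
force: [3.0, -6.0, -1.1]
grip_width: 0.0204
```

```bash
python3 st.py; python3 - <<'E'
from kn import *
c,p,M,o=shot("pics/x.png"); crop(c,150,120,200,150,4,"pics/w30.png"); s=cam("scene"); crop(s,250,130,110,90,7,"pics/s30.png")
E
python3 -c "
from cr import *
rows([.483,.2634,.2531],(.5268,.2634),-180,.2533,20,R=.044)"
```

```text
[0.4821 0.2626 0.2526] F [ 3.  -6.  -1.1] rad 0.0445 az -179.0 Frad -2.9 Fcw -6.0 grip 0.0204 21.1667
[[[2.5, 15.0, -0.2], [0, 0, 0], 12], [[10.1, 28.3, -0.7], [0, 0, 0], 12], [[21.8, 38.1, -1.1], [0, 0, 0], 12], [[36.2, 43.3, -1.6], [0, 0, 0], 12], [[51.4, 43.3, -2.0], [0, 0, 0], 12]]
end cmd [0.5344, 0.3067, 0.2511]
```

View pics/w30.png

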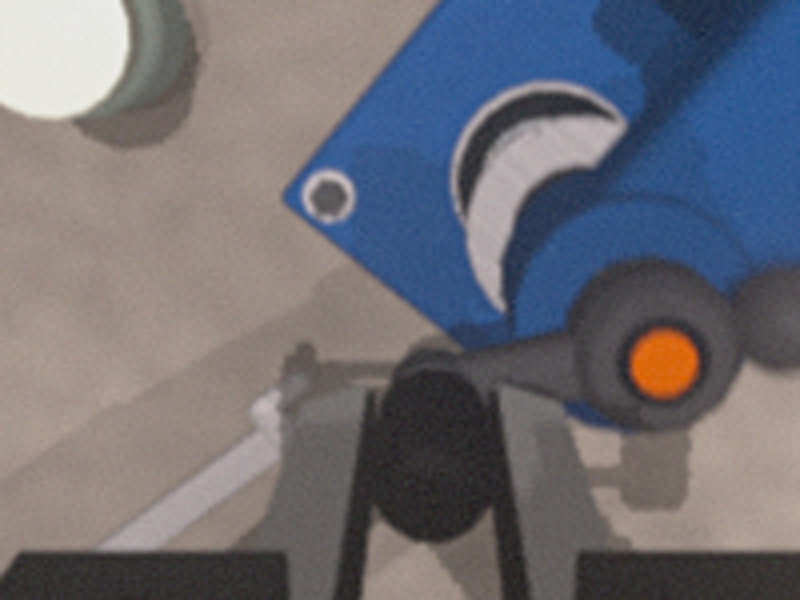

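View pics/s30.png

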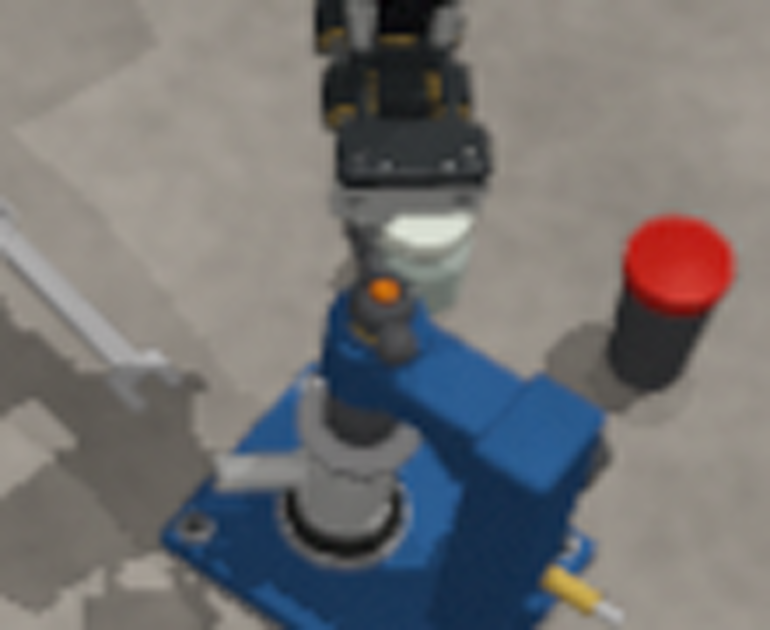

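Emit:
{"method": "jog_arm", "body": {
  "moves": [
    [[2.5,15,-0.2],[0,0,0],12],
    [[10.1,28.3,-0.7],[0,0,0],12],
    [[21.8,38.1,-1.1],[0,0,0],12],
    [[36.2,43.3,-1.6],[0,0,0],12]
  ]
}}

```text
time_s: 21.6
ee_pos: [0.5185, 0.3077, 0.2508]
eef_rot: [-3.138, -0.006, 1.396]
force: [-7.0, -0.4, 0.3]
grip_width: 0.02
```

```bash
python3 st.py; python3 - <<'E'
from kn import *
import pickle
c,p,M,o=shot("pics/x.png"); crop(c,150,140,200,150,4,"pics/w31.png"); s=cam("scene"); crop(s,270,150,70,60,11,"pics/s31.png"); pickle.dump((c,s),open("c31.pkl","wb"))
E
```

```text
[0.5185 0.3077 0.2508] F [-7.  -0.4  0.3] rad 0.045 az 100.4 Frad 0.9 Fcw -7.0 grip 0.02 21.6
```

View pics/w31.png

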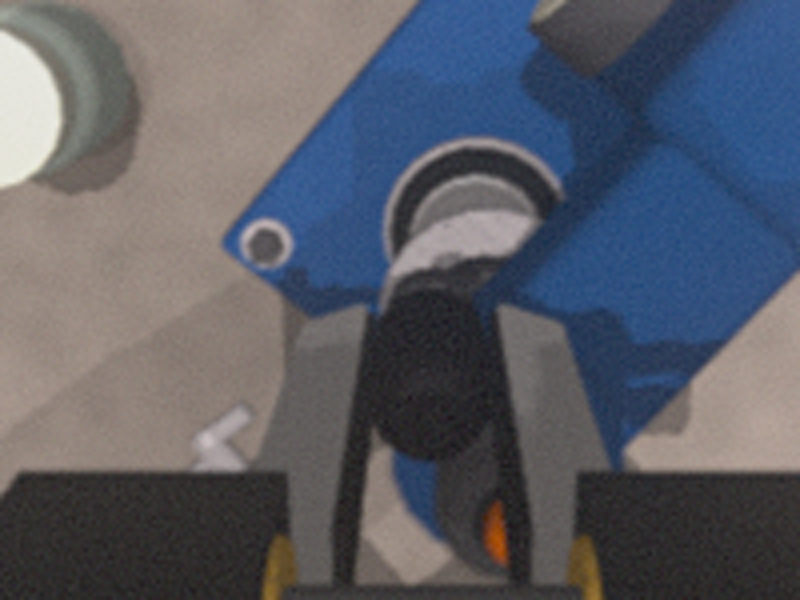

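View pics/s31.png

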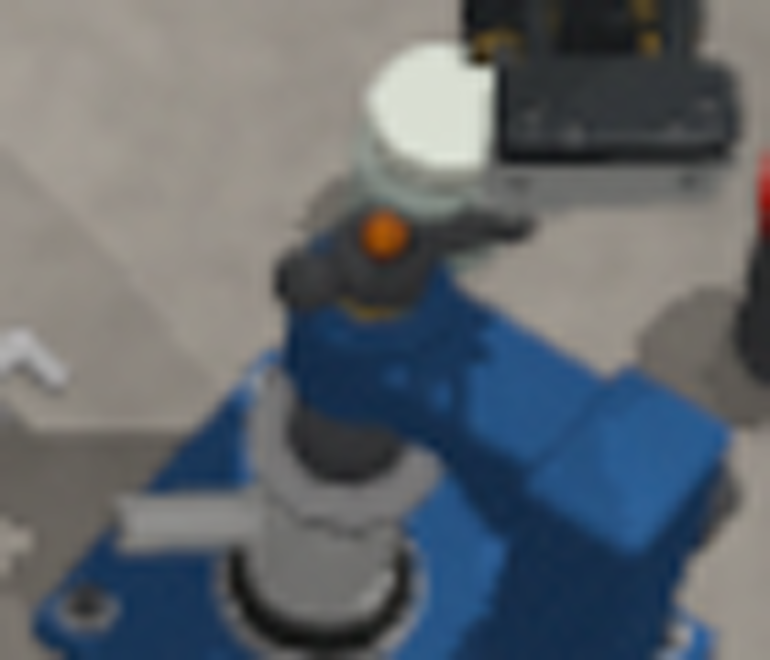

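Emit:
{"method": "jog_arm", "body": {
  "moves": [
    [[0,0,0],[0,0,0],26],
    [[0,0,0],[0,0,0],36],
    [[0,0,0],[0,0,0],40],
    [[0,0,20],[0,0,0],40],
    [[0,0,44],[0,0,0],40]
  ]
}}

```text
time_s: 22.12
ee_pos: [0.5187, 0.3059, 0.294]
eef_rot: [-3.138, -0.003, 1.394]
force: [-0.6, 0.1, 0.9]
grip_width: 0.04
```

Emit:
{"method": "jog_arm", "body": {
  "moves": [
    [[-35,0,5],[0,0,0],40],
    [[-70,0,5],[0,0,0],40],
    [[-105,0,5],[0,0,0],40],
    [[-135,0,5],[0,0,0],40],
    [[-150,0,5],[0,0,0],40]
  ]
}}

```text
time_s: 22.53
ee_pos: [0.3666, 0.3062, 0.3005]
eef_rot: [-3.142, -0.006, 1.395]
force: [1.0, 0.3, 0.2]
grip_width: 0.04
```

```bash
python3 - <<'E'
from kn import *
import pickle
c,p,M,o=shot("pics/w32.png"); print(p,o["force"]); pickle.dump(c,open("c32.pkl","wb")); u=proj(c,[.5268,.2634,.245])[0]; print(u)
x0,y0=int(u[0])-45,int(u[1])-40; crop(c,max(x0,0),y0,90,80,8,"pics/w32c.png"); print(x0,y0)
E
```

```text
[0.3657682  0.30642748 0.30090141] [-1.40398201 -0.9192401   1.53262996]
[435.1510926  217.91739432]
390 177
```

View pics/w32c.png

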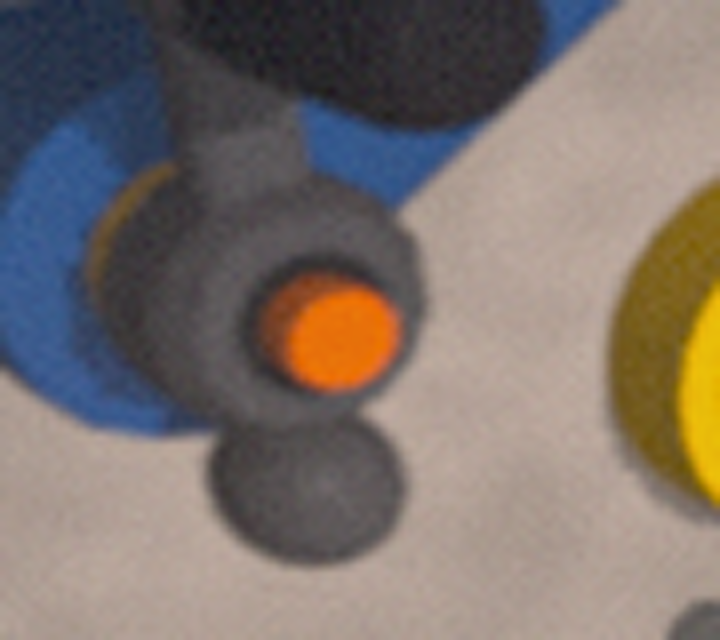

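```bash
cat > tab.py <<'E'
from kn import *
import pickle
from scipy.optimize import least_squares
def ang(c,u): return u
def draw(c,x0,y0,w,h,s,fn,hub,zh,hs):
    im=cv2.resize(c["im"][y0:y0+h,x0:x0+w],None,fx=s,fy=s,interpolation=cv2.INTER_CUBIC); a=np.arange(0,6.3,.05)
    for r,z,col in [(.017,zh,(0,255,255))]+[(.0065,zh+hh,(255,0,255) if i%2 else (0,255,0)) for i,hh in enumerate(hs)]:
        q=proj(c,np.stack([hub[0]+r*np.cos(a),hub[1]+r*np.sin(a),0*a+z],1)); cv2.polylines(im,[((q-[x0,y0]+.5)*s).astype(int)],True,col,1)
    cv2.imwrite(fn,im)
E
python3 - <<'E'
from tab import *
c=pickle.load(open("c32.pkl","rb"))
# hub top face ring: try to fit hub from ring outer pixel points at 8x: right(425,300) bottom(330,428) top(330,180?)
for uv in ((322,303),): print(back(c,(390+uv[0]/8-.44,177+uv[1]/8-.44),.240))
# orange top face centroid
hsv=cv2.cvtColor(c["im"],cv2.COLOR_BGR2HSV); m=cv2.inRange(hsv,(5,180,190),(18,255,255)); m[:, :400]=0; n,l,st,ce=cv2.connectedComponentsWithStats(m); print(st,ce)
u=ce[1+np.argmax(st[1:,4])]
for z in(.242,.246,.25,.254): print(z,back(c,u,z))
draw(c,390,177,90,80,8,"pics/tab.png",(.527,.2634),.240,(0,.004,.007))
E
```

```text
[0.52497095 0.26539471 0.24      ]
[[     0      0    512    384 196488]
 [   426    213     13     12    120]] [[255.39205448 191.48327633]
 [432.25       218.88333333]]
0.242 [0.52597804 0.26141665 0.242     ]
0.246 [0.52350345 0.26339271 0.246     ]
0.25 [0.52102886 0.26536877 0.25      ]
0.254 [0.51855428 0.26734483 0.254     ]
```

View pics/tab.png

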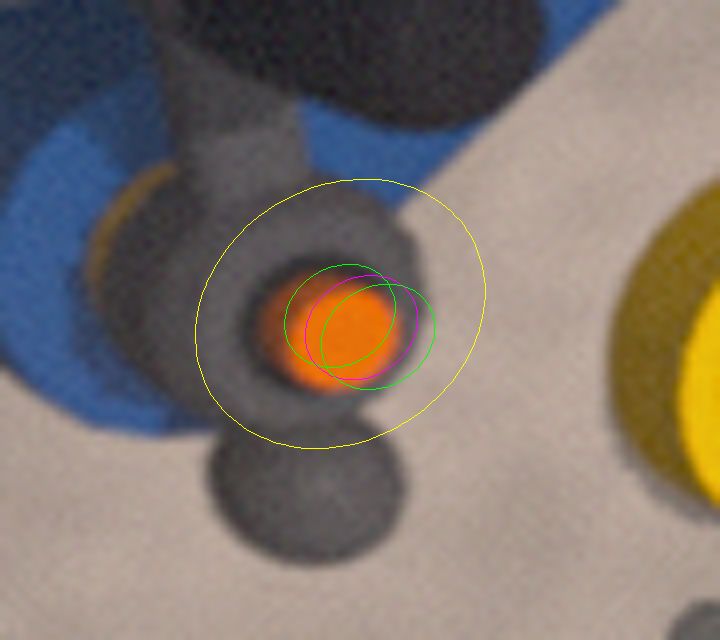

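Emit:
{"method": "jog_arm", "body": {
  "moves": [
    [[35,0,0],[0,0,0],40],
    [[75,0,0],[0,0,0],40],
    [[115,0,0],[0,0,0],40],
    [[150,0,0],[0,0,0],40],
    [[151,0.5,0],[0,0,0],40]
  ]
}}

```text
time_s: 23.0
ee_pos: [0.5246, 0.3055, 0.2973]
eef_rot: [-3.139, -0.003, 1.391]
force: [-0.5, -0.6, -0.6]
grip_width: 0.0402
```

```bash
python3 st.py; python3 - <<'E'
from kn import *
c,p,M,o=shot("pics/x.png"); crop(c,150,140,200,150,4,"pics/w33.png")
E
```

```text
[0.5246 0.3055 0.2973] F [-0.5 -0.6 -0.6] rad 0.0421 az 92.7 Frad -0.6 Fcw -0.5 grip 0.0402 23.0
```

View pics/w33.png

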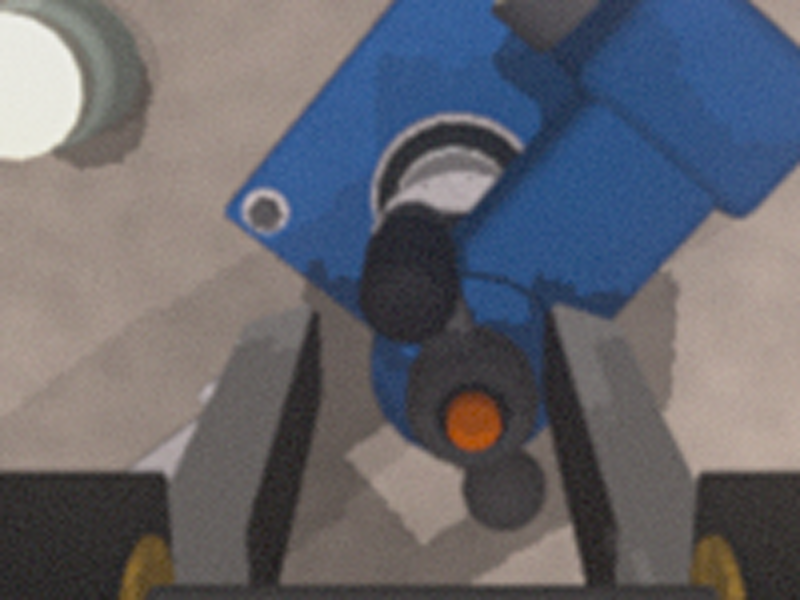

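Emit:
{"method": "jog_arm", "body": {
  "moves": [
    [[-6,2,0],[0,0,0],40],
    [[-6,2,-10],[0,0,0],40],
    [[-6,2,-25],[0,0,0],40],
    [[-6,2,-38],[0,0,0],40],
    [[-6,2,-45],[0,0,0],40]
  ]
}}

```text
time_s: 23.47
ee_pos: [0.5126, 0.3092, 0.2538]
eef_rot: [-3.14, -0.005, 1.396]
force: [-0.1, -0.1, 0.1]
grip_width: 0.04
```

```bash
python3 st.py; python3 - <<'E'
from kn import *
c,p,M,o=shot("pics/x.png"); crop(c,150,140,200,150,4,"pics/w34.png")
E
```

```text
[0.5126 0.3092 0.2538] F [-0.1 -0.1  0.1] rad 0.0479 az 107.0 Frad -0.0 Fcw -0.1 grip 0.04 23.4667
```

View pics/w34.png

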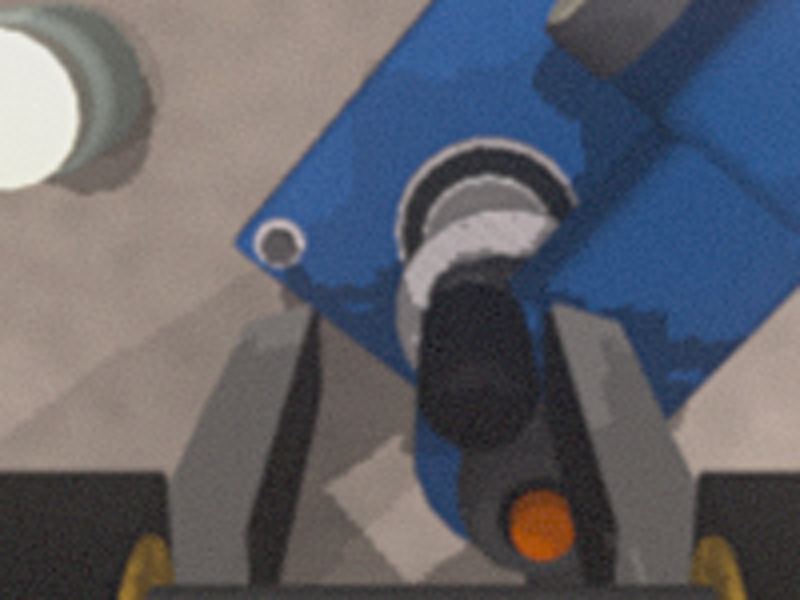

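Emit:
{"method": "jog_arm", "body": {
  "moves": [
    [[6,-1.5,-1],[0,0,0],40],
    [[6,-1.5,-1.5],[0,0,0],40],
    [[6,-1.5,-1.5],[0,0,0],28],
    [[6,-1.5,-1.5],[0,0,0],16],
    [[6,-1.5,-1.5],[0,0,0],12]
  ],
  "squeeze": 20
}}

```text
time_s: 23.93
ee_pos: [0.5202, 0.3077, 0.254]
eef_rot: [3.141, -0.006, 1.394]
force: [-0.2, 0.2, -0.5]
grip_width: 0.0234
```

Emit:
{"method": "jog_arm", "body": {
  "moves": [
    [[0,0,0],[0,0,0],12],
    [[0,0,0],[0,0,0],12]
  ],
  "squeeze": 25
}}

```text
time_s: 24.1
ee_pos: [0.5202, 0.3077, 0.2539]
eef_rot: [3.142, -0.006, 1.394]
force: [-0.6, -0.2, 2.4]
grip_width: 0.0202
```

```bash
python3 st.py;  python3 -c "
from cr import *
rows([.5185,.3077,.2515],(.5268,.2634),100,.2515,13,n=6,R=.0445)"
```

```text
[0.5202 0.3077 0.2539] F [-0.6 -0.2  2.4] rad 0.0447 az 98.2 Frad -0.2 Fcw -0.6 grip 0.0202 24.1
[[[10.6, 0.1, -0.3], [0, 0, 0], 12], [[20.6, -1.5, -0.6], [0, 0, 0], 12], [[29.9, -5.4, -0.9], [0, 0, 0], 12], [[38.1, -11.2, -1.2], [0, 0, 0], 12], [[44.8, -18.8, -1.4], [0, 0, 0], 12], [[49.6, -27.6, -1.7], [0, 0, 0], 12]]
end cmd [0.5681, 0.2801, 0.2498]
```

Emit:
{"method": "jog_arm", "body": {
  "moves": [
    [[12,0,-0.3],[0,0,0],12],
    [[23.3,-3,-0.7],[0,0,0],12],
    [[33.4,-8.8,-1],[0,0,0],12],
    [[41.7,-16.9,-1.3],[0,0,0],12],
    [[47.9,-27.6,-1.7],[0,0,0],12]
  ]
}}

```text
time_s: 24.52
ee_pos: [0.5683, 0.2813, 0.2523]
eef_rot: [-3.141, -0.008, 1.396]
force: [-3.5, 6.6, 0.6]
grip_width: 0.0202
```

Emit:
{"method": "jog_arm", "body": {
  "moves": [
    [[0,0,0],[0,0,0],12],
    [[0,0,0],[0,0,0],30],
    [[0,0,0],[0,0,0],40],
    [[0,0,2],[0,0,0],40]
  ]
}}

```text
time_s: 24.85
ee_pos: [0.5675, 0.2802, 0.2533]
eef_rot: [-3.14, -0.005, 1.395]
force: [-0.2, -0.5, -0.2]
grip_width: 0.0365
```

```bash
python3 st.py
```

```text
[0.5675 0.2802 0.2533] F [-0.2 -0.5 -0.2] rad 0.0442 az 22.4 Frad -0.4 Fcw 0.4 grip 0.0365 24.85
```

Emit:
{"method": "jog_arm", "body": {
  "moves": [
    [[0,0,5],[0,0,0],40],
    [[0,0,30],[0,0,0],40],
    [[0,0,60],[0,0,0],40],
    [[-30,5,65],[0,0,0],40],
    [[-60,10,65],[0,0,0],40]
  ]
}}

```text
time_s: 25.27
ee_pos: [0.5081, 0.2902, 0.321]
eef_rot: [3.139, -0.007, 1.393]
force: [-0.1, 0.8, 0.2]
grip_width: 0.0404
```

Emit:
{"method": "jog_arm", "body": {
  "moves": [
    [[-40,5,-5],[0,0,0],40],
    [[-80,10,-10],[0,0,0],40],
    [[-115,15,-15],[0,0,0],40],
    [[-135,17,-17],[0,0,0],40],
    [[-140,17,-17],[0,0,0],40]
  ]
}}

```text
time_s: 25.68
ee_pos: [0.3653, 0.3075, 0.3026]
eef_rot: [3.142, -0.006, 1.397]
force: [0.8, -0.2, 1.0]
grip_width: 0.0402
```

```bash
python3 - <<'E'
from tab import *
c,p,M,o=shot("pics/w35.png"); print(p,o["time_s"]); pickle.dump(c,open("c35.pkl","wb")); u=proj(c,[.5268,.2634,.245])[0]; print(u)
x0,y0=min(int(u[0])-45,512-90),int(u[1])-40; crop(c,x0,y0,90,80,8,"pics/w35c.png"); print(x0,y0)
draw(c,x0,y0,90,80,8,"pics/tab35.png",(.527,.2634),.240,(0,.004,.008))
s=cam("scene"); crop(s,270,150,70,60,11,"pics/s35.png")
E
```

```text
[0.36626861 0.30745075 0.30288601] 25.7333
[435.02141318 218.46799871]
390 178
```

View pics/w35c.png

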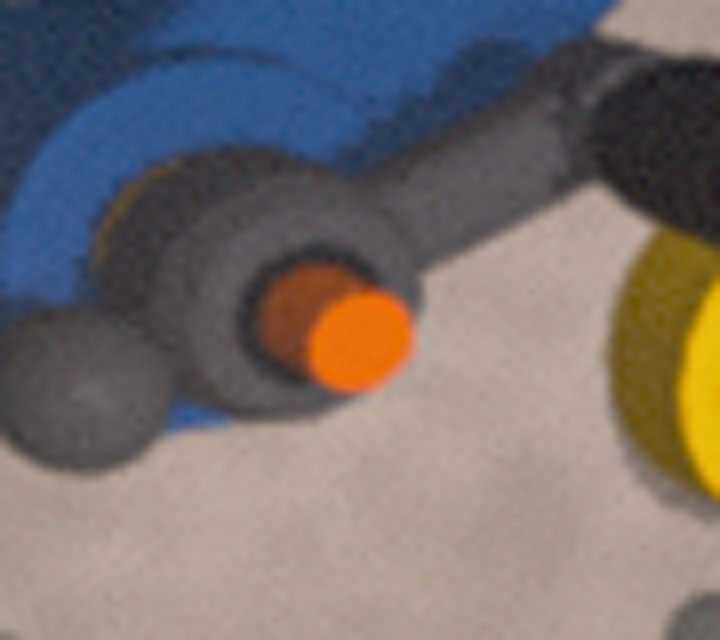

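View pics/tab35.png

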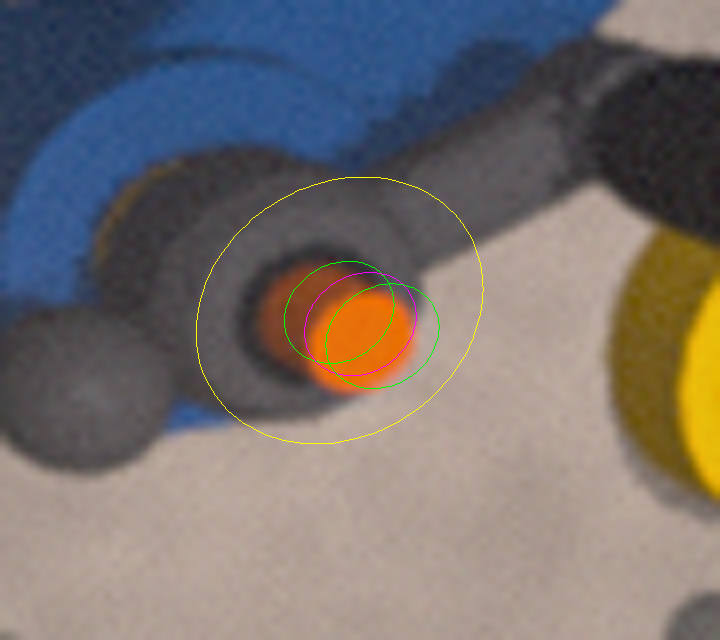

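View pics/s35.png

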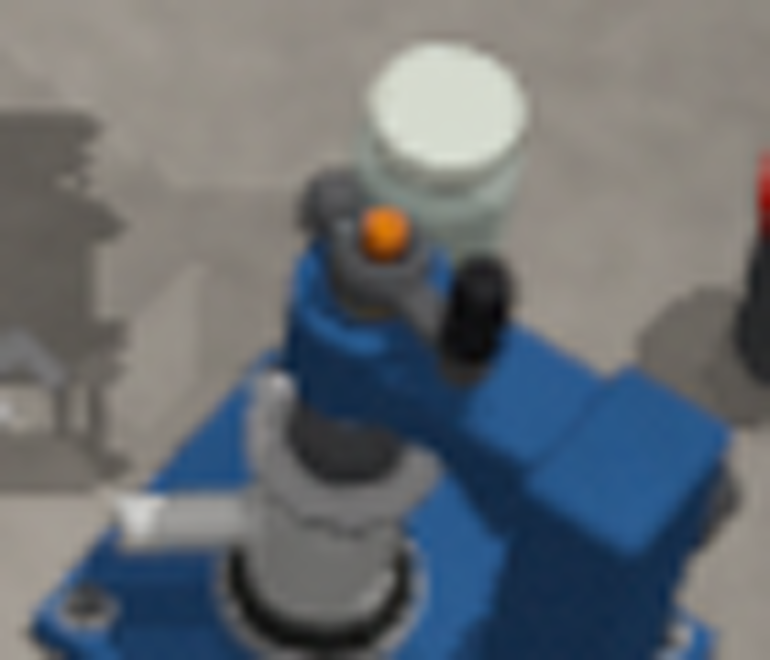

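```bash
python3 - <<'E'
from green import *
s=cam("scene"); t=cam("top"); cv2.imwrite("pics/s40.png",s["im"])
import pickle
t0,s0=pickle.load(open("c0.pkl","rb"))
for n,c in(("s",s),("t",t)): print(n,[(a,back(c,ce,.012).round(3).tolist()) for a,ce in greens(c)])
for (u,v,w,h) in((150,155,30,60),(230,150,60,45),(180,255,90,50),(340,155,20,35),(260,255,40,35)):
    print(cv2.absdiff(s["im"][v:v+h,u:u+w],s0["im"][v:v+h,u:u+w]).mean().round(1),end=" ")
print(cur()[2]["force"])
E
```

```text
s [(np.int32(9), [0.533, -0.051, 0.012]), (np.int32(11), [0.577, -0.088, 0.012]), (np.int32(15), [0.581, -0.141, 0.012]), (np.int32(13), [0.61, -0.094, 0.012])]
t [(np.int32(17), [0.642, -0.1, 0.012]), (np.int32(17), [0.609, -0.094, 0.012]), (np.int32(18), [0.579, -0.14, 0.012]), (np.int32(17), [0.574, -0.087, 0.012]), (np.int32(15), [0.53, -0.052, 0.012])]
1.1 30.1 1.1 1.3 1.1 [ 1.33727636 -0.04367974 -0.48726865]
```

View pics/s40.png

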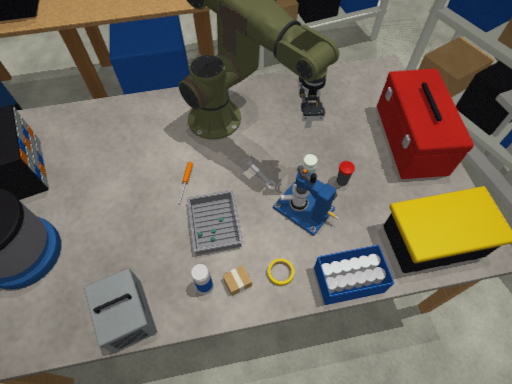

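```bash
python3 -c "
from station import ctrl
print(ctrl.hand_in())"
```

```text
the job is handed in; nothing more can be done
None
```

The job is done and handed in at about 26 s of the 72 s allowed.

- **Chips:** I picked the housing up by its spigot and tipped it over the tray. The last top view shows all five chips in the tray. The scene camera sees only four, because the tray's far wall hides the fifth.
- **Housing:** It stands upright on the rubber seat. The camera views put it centred to about 2 mm. I let go of it before touching the crank.
- **Crank:** I wound it clockwise about 2.2 turns, with one stop part-way to release the knob and look at the tab. The orange tab came out about 4 mm by then and about 8.5–9 mm at the end. I measured this from parallax in the wrist camera, so it could be off by about 1 mm. It should be past the 7 mm mark and well short of 15 mm.
- **Forces:** Near the start of the winding I pressed down on the knob with about 28 N. Until I corrected the circle, the sideways pull also reached about 19 N. After that the turning force was 5–7 N.
- **Other items and robot:** In the scene pictures the bystanders look unmoved. In the before/after comparison the patches I checked matched, except the clamp-side one, which changed as expected. The gripper is open and clear of everything.
- **Disagreement:** The wrist camera and the fixed cameras differed by about 4–5 mm along the tool direction. I placed the housing by its position relative to the seat, so this did not affect the centring.

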